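# Repack the service tray

### The arm

A 6-joint arm with a two-finger parallel gripper is mounted at the origin on the work surface; the furniture and walls round the work are solid. World frame = base frame: x ahead of the robot, y to its left, z up, the work surface at z = 0. Lengths are in m, angles in rad, forces in N, time in s.
With the tool pointing down it reaches from about 0.35 to 0.875 m from the base axis. Payload 4.2 kg.
Tool frame: the origin (TCP) lies on the centre line of the jaws, within the pads' length; the fingertips stand 25 mm ahead of it and the grasp point (between the pads) lies 6 mm ahead of it; z points along the fingers, y is the line along which they close (so a half turn about z gives the same grasp; the last joint's range is limited). The gripper opens to 87 mm and grips with 3 to 60 N. Pads are 19 mm wide; open, the fingers measure 117 mm over their backs; the gripper's body (75 mm by 190 mm) begins 51 mm behind the grasp point.
Start: joints at [1.42, 0.385, 0.008, 0, -1.194, -0.259], TCP at [0.249, 0.573, 0.248] pointing down, gripper open.
Joint ranges: [-3.14, 3.14], [-1.21, 2.06], [-1.07, 1.41], [-3.16, 2.05], [-2.99, -0.16], [-3.1, 3.1]. Speed limits (rad/s): [2.79, 2.79, 3.14, 3.14, 3.14, 3.14].

### API

Orientations are given as a unit quaternion [w, x, y, z].
In Python, from bench import get_state, camera, hand_in gives the robot as it stands. The module is installed in compiled form; this text tells all that it offers.
- The arm moves only by the tool servo_tool, never from a script. Its argument "rows" is a list of rows, each an object with "linear": the shift along the tool's x, y, z normalised to -1 to 1, where 1 is 1000 mm, a list of three; "turn": the turn about the tool's z normalised to -1 to 1, where 1 is 2 rad; "gripper": the gripper's target within -1 to 1 (shut at 1, half-way at 0, fully open at -1). In form: [{"linear": [dx, dy, dz], "turn": turn, "gripper": gripper}, ...]. A call has 1 to 5 rows; each row is the pose to reach, as a shift and turn from the pose commanded when the call began, along the tool's axes at that moment; what a row does not reach only later rows make up. A row lasts 1/8 s, in which the tool goes at most 62.5 mm and 10.7 degrees, less where a joint would pass 70% of its speed; a pose out of reach is approached as far as the arm can. A call with a number of a shift or a turn outside -1 to 1 is refused whole. A call with a gripper value outside its range is refused whole. The fingers move at their own pace and stop on an object; the grip force is fixed at half the most. Time passes only in rows, so rows that repeat a pose let the fingers close. It gives the time, the measured TCP pose, the force, the opening and the grip force at its end, in the units of the state.
- get_state(): the state, without advancing time (a new reading comes with each control period).
- camera(name): name is "side" or "top" or "wrist"; returns a dict with "image" (400x640x3 uint8, red, green, blue), "depth" (400x640 float32, m along the optical axis (not along the pixel's ray), 0 where there is no reading), "K" (3x3 intrinsics, pixels), "dist_coeffs" ([k1, k2, p1, p2, k3] as OpenCV has them; the pictures are not rectified), "rvec" (rotation vector, rad) and "tvec" (3), from world to camera coordinates, as OpenCV has them. Camera axes: x right, y down, z forward; pixel columns grow to the right and rows downward; lengths in m; the calibration is good to about 2 mm. A picture is of the moment at which its call begins.
- hand_in(): hands the job in; it is judged then, once.
The state is a dict: "time": time; "q": joint angles; "qvel": joint speeds; "joint_torque": joint torques, N m; "position": TCP position; "eef_rot": TCP orientation; "force": force on the tool from outside, world axes, zero at the start; "wrist_torque": the same for the moment, N m; "opening": finger opening in m; "grip_force": force on a finger pad.
Only numpy, scipy, OpenCV 4.12 (cv2) and the standard library are available. Lean on these libraries where they do the work, as an engineer would, in place of code of your own. Each camera call takes 0.05 s, during which the arm holds its last target. There are 200 camera calls.

### The job

Repack the blue-edged lift-out tray of the service kit: press every tool lying on the bench (pliers, sanding block, blue carton of staples; not all are there every time) into the cutout of its own shape until it sits flat on the bottom, gripped by the orange sprung pads. Lift the red spacer ring off the tray's keyed spindle, slide onto it, all the way down, the one of the two aluminium drive collars whose keyways match its keys, and put the spacer ring back on the spindle on top of that collar. Leave the other collar on the bench.

Things in the scene. Friction and masses are not known exactly. Their poses are not given: they have to be found in the camera images.
- tray: Fixed tray: grey rigid insert, top face 24 mm above the bench, in a blue shell 234 (x) x 304 (y) mm, rim 26 mm. Origin: centre of the underside; z up. Cutouts leave 2.5 mm play a side. Orange sprung pads stand 4.5 mm out of their walls: a tool laid in stays up on them (block, carton about 10 mm, pliers' head 3 to 5 mm); a push of 6 to 15 N down on its middle (pliers: head) drives it home.
- pocket_pliers (a point): Bottom of the pliers cutout, where the seated pliers' origin lies; axes as the tray. 9 mm deep, 191 mm along y; 27 mm wide for the head beyond 52 mm to -y, where two pads stand (62 mm out); 78 mm wide from 52 to 10 mm to -y (finger room); widening along the arms to 78 mm at +y, with an island between the handles. The head must point to -y.
- pocket_block (a point): Centre of the bottom of the sanding block's cutout, near side of the tray (-x, -y); axes as the tray. 65 mm (x) by 101 mm (y), 18 mm deep, bottom 6 mm above the bench. Four orange pads, two in each long wall, 30 mm either side of the centre.
- pocket_carton (a point): Centre of the bottom of the staple carton's cutout, near side of the tray (-x, +y); axes as the tray. 60 mm (x) by 115 mm (y), 18 mm deep, bottom 6 mm above the bench. Four orange pads, two in each long wall, 30 mm either side of the centre.
- spindle_seat (a point): Foot of the steel spindle, on its axis, on the insert's top face (24 mm above the bench), where the seated collar's origin lies; axes as the tray. Spindle 24 mm in diameter, 48 mm tall, top 5 mm chamfered; two opposite brass keys on its +x and -x sides, 8 mm wide, reaching 17 mm out from the axis, up to 22 mm above this point.
- pliers: Pliers, red handles, dark head, lying flat, 72 x 185 x 12 mm, 0.2 kg. Origin: centre of the underside; head to -y, handles to +y, z up. From 22 to 45 mm to -y the sides are parallel, 24 mm apart (good grasp); then the head tapers to 10 mm at the tip. Handles 70 mm over their outer sides; pivot 38 mm to -y; centre of mass 4 mm to +y. May be absent.
- pliers_head (a point): Point on the underside of the pliers' head, 62 mm from the pliers' origin to -y; axes as the pliers. Absent when the pliers are.
- sanding_block: Wooden sanding block, a box 60 (x) x 96 (y) x 32 mm (z), 0.12 kg. Origin: centre of the underside; z up. Seated it stands 14 mm proud of the insert. May be absent.
- staple_carton: Blue carton of staples, a box 55 (x) x 110 (y) x 34 mm (z), 0.25 kg, stiff. Origin: centre of the underside; z up. Seated it stands 16 mm proud of the insert. May be absent.
- collar_1: Aluminium drive collar, outer diameter 56 mm, 26 mm high, bore 27 mm, two through keyways opposite each other on its +x and -x sides, each 11 mm wide, reaching 19 mm out from the axis. 0.16 kg. Origin: centre of the underside, on the axis; z up. Fits the spindle with its x axis along the tray's x axis, either way round.
- collar_2: The other aluminium drive collar, same outside and bore, but its two keyways are a right angle apart, on its +x and +y sides: it cannot go onto the spindle. Origin: centre of the underside, on the axis; z up. It stays on the bench.
- spacer: Red spacer ring, outer diameter 44 mm, bore 27 mm, 18 mm high, 0.06 kg. Origin: centre of the underside, on the axis; z up. It starts on the spindle, resting on top of the two keys (its underside 22 mm above the seat); at the end it lies on the collar, its underside 26 mm above the seat.
- fan_guard (a point): Nearest point of the round wire guard of the fixed pedestal fan that stands beyond the bench at the far right: it fills the air from here away from the robot and to the left as far as y = 0, from 0.23 to 0.68 m above the bench. Carry things past it close to the robot, so that the wrist does not strike it.

How it is judged:
By the outcome, as a careful person would: the job done as asked, in the order asked, and still so for the second after the job is handed in, with the robot touching nothing.
Of pliers, sanding_block, staple_carton only 2 to 3 are there at a start; the rules pass over those that are not, and their reading is None.
At some moment in a run one of pliers, sanding_block, staple_carton, collar_1 may be knocked a few centimetres aside while the robot is not near it.
Once in a run the grip may slacken for a moment while it holds something.
It also fails if it takes over 210 s, if anything falls off the work surface, if the arm or the gripper's body presses on something with over 40 N, if the wrist force passes 120 N, or if a joint passes its speed limit or range.

## Working session

There is one attempt and no reset: what is moved stays moved. The work goes in short steps, Python scripts to look and compute and a tool call to move; the robot and the scene stay as the last step left them, time stands still between calls to the robot, and variables do not carry over. Pictures are saved under pics/ and viewed, at most 14 in all, crops included, and the job is handed in when it is done.

Besides the shell and the picture viewer there is one more tool, called after "Request:" by a JSON object that holds its "fn" and its "kwargs", one argument or row to a line. servo_tool: Moves the arm, as the interface text tells. Its arguments: {"type":"object","properties":{"rows":{"type":"array","items":{"type":"object","properties":{"linear":{"type":"array","items":{"type":"number"}},"turn":{"type":"number"},"gripper":{"type":"number"}}}}},"required":["rows"]}

```bash
mkdir -p pics; cat > h.py <<'E'
import numpy as np, cv2
from bench import get_state, camera, hand_in
def cam(n):
    c=camera(n); c['R']=cv2.Rodrigues(np.array(c['rvec'],float))[0]; c['t']=np.array(c['tvec'],float).ravel(); return c
def save(c,name,crop=None,scale=1):
    im=c['image'][:,:,::-1]
    if crop: x0,y0,x1,y1=crop; im=im[y0:y1,x0:x1]
    if scale!=1: im=cv2.resize(im,None,fx=scale,fy=scale,interpolation=cv2.INTER_CUBIC)
    cv2.imwrite('pics/'+name+'.png',im)
def ray(c,uv):
    p=cv2.undistortPoints(np.array(uv,float).reshape(-1,1,2),np.array(c['K'],float),np.array(c['dist_coeffs'],float)).reshape(-1,2)
    d=np.c_[p,np.ones(len(p))]@c['R']; o=-c['R'].T@c['t']; return o,d
def toplane(c,uv,z):
    o,d=ray(c,uv); return o+d*((z-o[2])/d[:,2])[:,None]
def cloud(c):
    h,w=c['depth'].shape; u,v=np.meshgrid(np.arange(w),np.arange(h))
    o,d=ray(c,np.c_[u.ravel(),v.ravel()]); return (o+d*c['depth'].reshape(-1,1)).reshape(h,w,3)
def proj(c,P):
    return cv2.projectPoints(np.array(P,float).reshape(-1,1,3),np.array(c['rvec'],float),np.array(c['tvec'],float),np.array(c['K'],float),np.array(c['dist_coeffs'],float))[0].reshape(-1,2)
E
python3 - <<'E'
from h import *
s=get_state(); print({k:np.round(v,3) for k,v in s.items()})
for n in('top','side'):
    c=cam(n); save(c,n+'0'); print(n,-c['R'].T@c['t'],c['R'][2],(c['depth']>0).mean())
E
```

```text
{'time': np.float64(0.0), 'q': array([ 1.42 ,  0.386,  0.007, -0.   , -1.194, -0.259]), 'qvel': array([-0.001, -0.   , -0.001, -0.001,  0.003, -0.001]), 'joint_torque': array([ 1.0000e-03, -3.9067e+01,  1.8740e+01,  4.2200e+00,  1.1000e-02,
       -0.0000e+00]), 'position': array([0.249, 0.573, 0.246]), 'eef_rot': array([ 0.001,  0.979, -0.204, -0.   ]), 'force': array([-0.341, -0.306, -0.554]), 'wrist_torque': array([-0.005, -0.064, -0.009]), 'grip_force': np.float64(0.0), 'opening': np.float64(0.087)}
top [ 0.20863569 -0.01155159  1.59012812] [ 0.21662804  0.01001291 -0.97620287] 0.99599609375
side [ 0.51412768 -1.21887953  0.89727037] [ 0.00111822  0.88122326 -0.47269896] 0.9961875
```

View pics/top0.png

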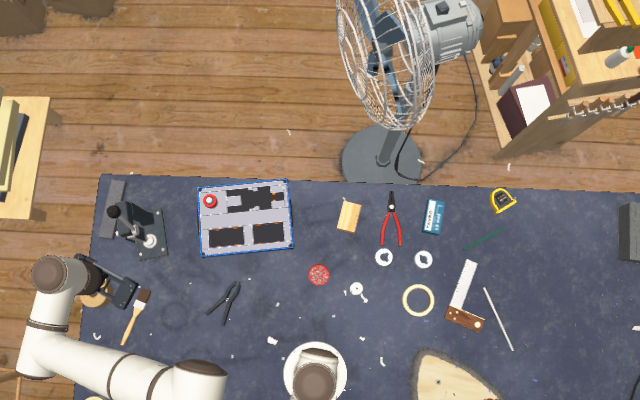

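View pics/side0.png

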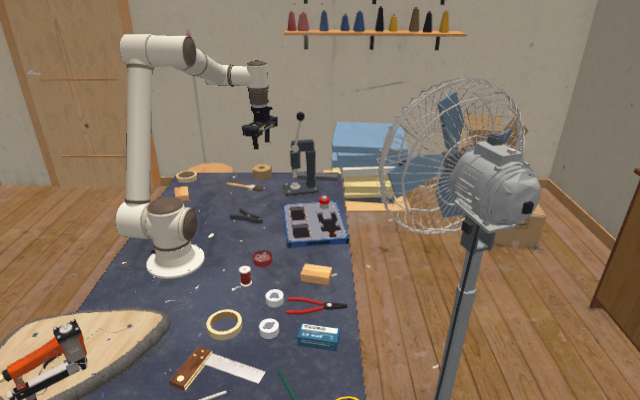

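The top view shows the tray (245,218), the block (348,216), the red pliers (391,218) with head up (+x), the carton (433,216), and the collars (384,257) and (423,259). The spacer is at (210,201). The side view agrees.

```bash
cat > m.py <<'E'
from h import *
def mask(c,lo,hi): 
    return cv2.inRange(cv2.cvtColor(c['image'],cv2.COLOR_RGB2HSV),lo,hi)
def comps(c,m,box,amin=40):
    mm=np.zeros_like(m); x0,y0,x1,y1=box; mm[y0:y1,x0:x1]=m[y0:y1,x0:x1]
    n,l,s,ce=cv2.connectedComponentsWithStats(mm); return [(l==i,s[i],ce[i]) for i in range(1,n) if s[i][4]>=amin]
E
python3 - <<'E'
from m import *
c=cam('top'); P=cloud(c)
save(c,'tray',(190,170,300,265),6); save(c,'tools',(325,180,455,280),6)
# raised stuff from depth
g=P[...,2]; print('bench z',np.median(g[280:300,250:300]))
m=((g>0.008)&(g<0.1)).astype(np.uint8)*255
for l,s,ce in comps(c,m,(190,170,460,290),30):
    h=np.percentile(g[l],80); uv=np.argwhere(l)[:,::-1]
    Q=P[l]; r=cv2.minAreaRect(Q[:,:2].astype(np.float32)*1000)
    print(s,ce.round(),'z',h.round(3),np.round(Q.mean(0),3),np.round(r[0]),np.round(r[1]),round(r[2],1))
f=(P[...,2]>0.2)&(P[...,2]<0.7)&(P[...,0]>0.3)&(P[...,1]<0.25)&(P[...,0]<1.5)
Q=P[f]; print('fan minx',Q[:,0].min(),np.percentile(Q[:,0],1),'y',Q[:,1].min(),Q[:,1].max()); i=Q[:,0].argmin(); print(Q[i])
E
```

```text
bench z -0.0009527537358343663
[ 197  178   97   80 5524] [244. 215.] z 0.026 [0.493 0.253 0.022] [486. 252.] [242. 314.] 7.5
[380 194  22  52 260] [391. 222.] z 0.014 [ 0.488 -0.234  0.012] [ 496. -232.] [172.  70.] 0.4
[422 199  23  37 616] [433. 217.] z 0.036 [ 0.507 -0.37   0.032] [ 507. -372.] [ 58. 116.] 79.7
[336 201  25  32 543] [348. 217.] z 0.035 [ 0.497 -0.091  0.031] [498. -93.] [64. 99.] 77.7
[375 249  18  18 188] [383. 257.] z 0.028 [ 0.37  -0.207  0.024] [ 371. -208.] [52. 56.] 46.4
[415 251  18  18 196] [423. 260.] z 0.027 [ 0.365 -0.337  0.024] [ 366. -337.] [55. 57.] 19.7
[308 266  21  19 125] [317. 276.] z 0.02 [0.302 0.003 0.017] [301.   6.] [63. 51.] 52.2
[227 281  14   9  69] [234. 286.] z 0.026 [0.261 0.268 0.022] [263. 270.] [26. 42.] 2.2
[351 283  12   7  70] [356. 286.] z 0.06 [ 0.272 -0.12   0.057] [ 273. -121.] [19. 35.] 2.8
[406 284  23   6  83] [417. 287.] z 0.026 [ 0.279 -0.318  0.023] [ 279. -317.] [16. 70.] 1.7
fan minx 0.6594302991122354 0.6712974900104614 y -1.0523251619951663 -0.023239646858450737
[ 0.6594303  -0.18683643  0.44331668]
```

View pics/tray.png

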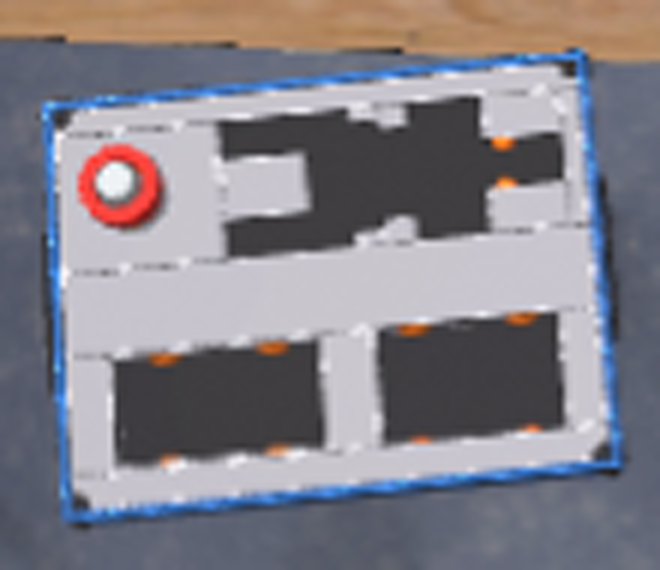

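View pics/tools.png

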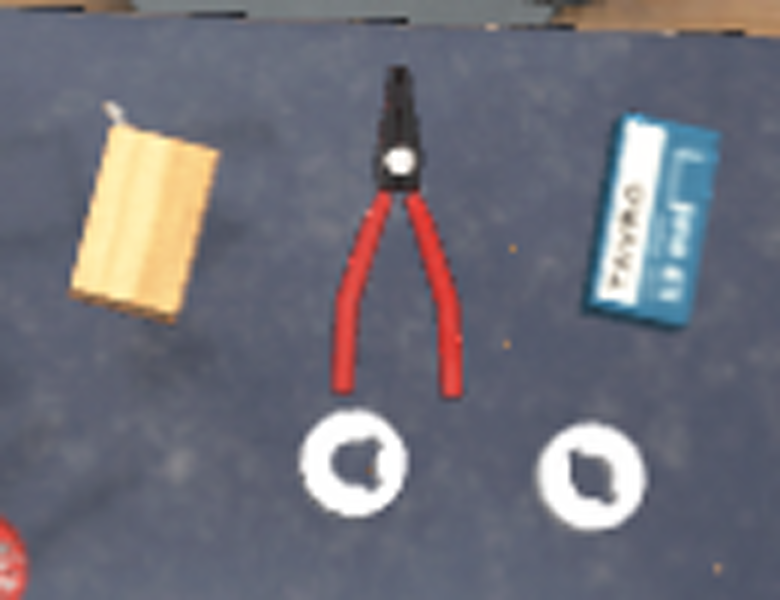

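Tray: turned about +6°, pliers cutout on the far side with its head end to the right, spacer at crop pixel (120,185). The right collar (crop 590,475) appears to have opposite keyways, so it is collar_1; the left one (355,463) has them at a right angle. I'll move over the tray and look from near.

Request:
{"fn": "servo_tool", "kwargs": {
  "rows": [
    {"linear":[0.05,0.04,-0.02],"turn":0.09,"gripper":-1},
    {"linear":[0.1,0.08,-0.04],"turn":0.18,"gripper":-1},
    {"linear":[0.143,0.114,-0.052],"turn":0.264,"gripper":-1},
    {"linear":[0.143,0.114,-0.052],"turn":0.264,"gripper":-1}
  ]
}}

```text
time: 0.65
position: [0.3361, 0.4091, 0.3013]
eef_rot: [-0.001, 0.891, -0.454, 0.0]
force: [0.6, 0.9, 0.9]
opening: 0.0875
grip_force: 0.0
```

```bash
cat > plan.py <<'E'
from h import *
import sys,json
from scipy.spatial.transform import Rotation as Ro
def pose(s):
    w,x,y,z=s['eef_rot']; R=Ro.from_quat([x,y,z,w]).as_matrix(); return np.r_[s['position'],np.degrees(np.arctan2(R[1,0],R[0,0]))]
def plan(start,wps,sign=-1):
    """one line per waypoint, each relative to the previous one"""
    p=np.array(start,float)
    for w in wps:
        w=np.array(w,float); a=np.radians(p[3]); v=w[:3]-p[:3]; d=np.radians((w[3]-p[3]+180)%360-180)
        l=[v[0]*np.cos(a)+v[1]*np.sin(a), v[0]*np.sin(a)-v[1]*np.cos(a), -v[2]]
        n=max(np.linalg.norm(l)/.0625,abs(np.degrees(d))/10.7)
        print(w,'lin',np.round(l,4),'turn',round(sign*d/2,4),'rows %.1f'%n); p=w
E
python3 - <<'E'
from plan import *
s=get_state(); p=pose(s); print(p,s['q'],s['time'],s['qvel'])
plan(p,[(.40,.25,.30,-84)])
E
```

```text
[  0.33609083   0.40905732   0.30131718 -53.9814711 ] [ 1.18978502e+00  1.84635874e-01 -1.36563814e-01  2.90873194e-04
 -1.24693176e+00 -5.61236719e-01] 0.65 [ 0.0113262   0.03112961  0.00455514 -0.0156789   0.0155251   0.05619048]
[  0.4    0.25   0.3  -84.  ] lin [0.1662 0.0418 0.0013] turn 0.262 rows 2.8
```

Request:
{"fn": "servo_tool", "kwargs": {
  "rows": [
    {"linear":[0.055,0.014,0],"turn":0.09,"gripper":-1},
    {"linear":[0.11,0.028,0],"turn":0.18,"gripper":-1},
    {"linear":[0.166,0.042,0.001],"turn":0.262,"gripper":-1},
    {"linear":[0.166,0.042,0.001],"turn":0.262,"gripper":-1},
    {"linear":[0.166,0.042,0.001],"turn":0.262,"gripper":-1}
  ]
}}

```text
time: 1.27
position: [0.3991, 0.2535, 0.2983]
eef_rot: [0.0, 0.745, -0.667, -0.0]
force: [0.5, 0.7, 0.2]
opening: 0.087
grip_force: 0.0
```

```bash
python3 - <<'E'
from plan import *
s=get_state(); p=pose(s); print(p,s['q'])
c=cam('wrist'); save(c,'w1'); o=-c['R'].T@c['t']; print(o,c['R'][2],c['K'][0])
P=cloud(c); print((c['depth']>0).mean(), P[200,320],P[30,320],P[370,320])
print('tray corners px',proj(c,[(.486,.252,.024)]))
E
```

```text
[  0.39906697   0.25351396   0.29825881 -83.70394325] [ 9.10575176e-01  8.58977478e-02 -2.61632866e-01 -2.73098245e-04
 -1.22343770e+00 -8.00595259e-01]
[0.40787442 0.17445983 0.43667127] [-0.03218551  0.28678786 -0.9574533 ] [319.4872128    0.         319.27627472]
0.9959296875 [0.39310966 0.29672065 0.00736662] [4.16386733e-01 8.24096995e-02 2.39843773e-04] [0.4019223  0.22746627 0.38199765]
tray corners px [[252.71180993 163.28684763]]
```

View pics/w1.png

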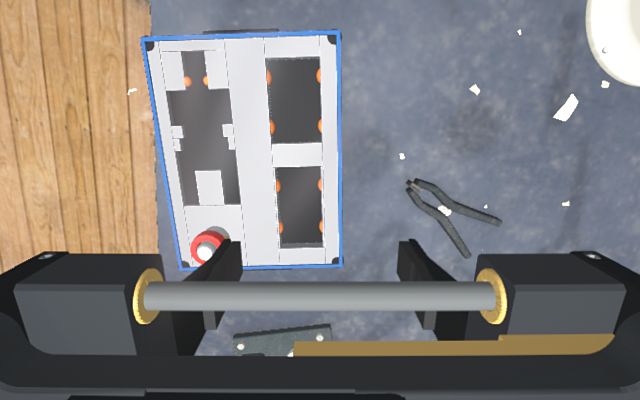

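The wrist view shows the whole tray: block pocket (296,100), carton pocket (299,207), pliers pocket (205,130) and spacer (207,250). Next I measure the pocket outlines and the spindle.

```bash
cat > tray.py <<'E'
from plan import *
from m import *
def traymeas(c,box):
    hsv=cv2.cvtColor(c['image'],cv2.COLOR_RGB2HSV)
    grey=((hsv[...,2]>130)&(hsv[...,1]<40)).astype(np.uint8)*255
    out={}
    for l,s,ce in comps(c,255-grey,box,800):
        cs,_=cv2.findContours(l.astype(np.uint8),cv2.RETR_EXTERNAL,cv2.CHAIN_APPROX_NONE)
        k=max(cs,key=cv2.contourArea)[:,0,:]
        q=toplane(c,k,.024)[:,:2]*1000
        r=cv2.minAreaRect(q.astype(np.float32)); print('hole',s,np.round(r[0],1),np.round(r[1],1),round(r[2],2))
    return grey
E
python3 - <<'E'
from tray import *
c=cam('wrist')
g=traymeas(c,(150,40,338,262))
b=mask(c,(95,120,60),(125,255,255)); b[:, :140]=0; b[:,345:]=0; b[272:]=0
k=np.argwhere(b)[:,::-1]; h=cv2.convexHull(k.astype(np.int32))[:,0,:]
r=cv2.minAreaRect((toplane(c,h,.026)[:,:2]*1000).astype(np.float32)); print('shell',np.round(r[0],1),np.round(r[1],1),round(r[2],2))
# white spindle top & red ring
cl=cloud(c); s=cl[235:270,185:235].reshape(-1,3); t=s[s[:,2]>.068]; print('spindle top',t.mean(0),len(t),s[:,2].max())
rm=mask(c,(0,150,80),(8,255,255))|mask(c,(172,150,80),(180,255,255))
q=cl[(rm>0)&(cl[...,2]>.055)&(cl[...,2]<.07)]; print('ring',len(q),np.round(cv2.minEnclosingCircle((q[:,:2]*1000).astype(np.float32)),1),np.median(q[:,2]))
print('grey z',np.median(cl[...,2][(g>0)&(np.arange(400)[:,None]<240)&(np.arange(640)[None]>240)&(np.arange(640)[None]<265)]))
E
```

```text
hole [ 166   50   74  155 6352] [551.6 219.3] [ 77.3 189.9] 7.76
hole [ 266   57   56   86 4444] [439.  169.7] [65.3 99.7] 7.48
hole [ 150   72   36  190 1924] [595.4 282.9] [254.4  49.9] 87.59
hole [ 275  166   48   82 3542] [420.  306.4] [ 60.3 114. ] 7.8
hole [ 190  230   52   32 1074] [533.4 374.9] [72.1 47.4] 6.3
shell [488.3 251.4] [234.3 305. ] 7.84
spindle top [0.46747449 0.2756068  0.24190415] 945 0.4366735956195289Traceback (most recent call last):
  File "<stdin>", line 10, in <module>
    return _wrapfunc(a, 'round', decimals=decimals, out=out)
    return _wrapit(obj, method, *args, **kwds)
    conv = _array_converter(obj)
ValueError: setting an array element with a sequence. The requested array has an inhomogeneous shape after 1 dimensions. The detected shape was (2,) + inhomogeneous part.
```

Pocket sizes match (65×101, 60×115), tray yaw 7.75°. Now to the block.

Request:
{"fn": "servo_tool", "kwargs": {
  "rows": [
    {"linear":[0.06,0,0],"turn":0,"gripper":-1},
    {"linear":[0.12,0,0],"turn":0,"gripper":-1},
    {"linear":[0.18,0,0],"turn":0,"gripper":-1},
    {"linear":[0.24,0,0],"turn":0,"gripper":-1},
    {"linear":[0.3,0,0],"turn":0,"gripper":-1}
  ]
}}

```text
time: 2.0
position: [0.4322, -0.0457, 0.2987]
eef_rot: [-0.0, 0.746, -0.666, 0.0]
force: [1.0, -0.0, 0.8]
opening: 0.0872
grip_force: 0.0
```

Request:
{"fn": "servo_tool", "kwargs": {
  "rows": [
    {"linear":[0.05,0,0],"turn":0,"gripper":-1},
    {"linear":[0.1,0,0],"turn":0,"gripper":-1},
    {"linear":[0.1,0,0],"turn":0,"gripper":-1},
    {"linear":[0.1,0,0],"turn":0,"gripper":-1}
  ]
}}

```text
time: 2.5
position: [0.443, -0.1438, 0.2982]
eef_rot: [0.0, 0.745, -0.667, -0.0]
force: [-0.3, 0.0, 0.3]
opening: 0.0868
grip_force: 0.0
```

```bash
cat > obj.py <<'E'
from plan import *
from m import *
def boxes(c,box):
    """raised components above bench: top-face rect via depth-selected pixels"""
    P=cloud(c); g=P[...,2]
    m=((g>.007)&(g<.1)).astype(np.uint8)*255
    for l,s,ce in comps(c,m,box,150):
        h=np.percentile(g[l],70)
        t=(l&(g>h-.006)).astype(np.uint8)
        cs,_=cv2.findContours(t,cv2.RETR_EXTERNAL,cv2.CHAIN_APPROX_NONE); k=max(cs,key=cv2.contourArea)
        q=toplane(c,k[:,0,:],h)[:,:2]*1000
        r=cv2.minAreaRect(q.astype(np.float32)); print(s,'h',round(h*1000,1),np.round(r[0],1),np.round(r[1],1),round(r[2],2))
E
python3 - <<'E'
from obj import *
s=get_state(); print(pose(s),s['time'],s['q'][5])
c=cam('wrist'); save(c,'w2'); boxes(c,(0,0,640,240))
E
```

```text
[  0.44295185  -0.14375847   0.29819154 -83.68717027] 2.5 0.07404562727012079
[289   0  34  11 188] h 27.6 [ 473.3 -335.3] [25.9  6. ] 6.18
[ 373    0   52   44 1438] h 27.3 [ 369.9 -328.6] [55.3 42.3] 6.49
[ 458    0   92   90 3660] h 25.2 [ 240.5 -317.2] [101.7  96.3] 6.88
[630  23  10  49 307] h 34.2 [  90.7 -330.7] [ 8.3 50. ] 21.63
[ 204   70  150   62 2708] h 12.6 [ 505.2 -233.7] [ 71.  184.5] 89.76
[ 356  105   47   45 1274] h 27.5 [ 373.4 -208.1] [55.2 53.6] 6.3
[ 232  172   80   65 3383] h 34.0 [501.3 -93.2] [60.4 94.2] 77.44
[430 188  40  37 988] h 59.5 [ 270.8 -120.1] [36.1 37. ] 12.45
[576 231  63   9 387] h 11.8 [ 14.7 -94.2] [93.3 12.5] 5.94
```

View pics/w2.png

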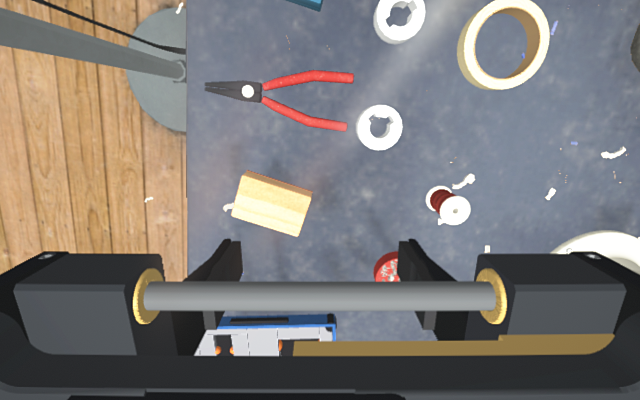

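The block lies at pixel (272,204), the pliers at (278,95), the left collar at (380,128) and the right collar at (400,15), whose keyways are opposite. Block: centre (501,-93), long axis at -12.6°.

```bash
python3 - <<'E'
from plan import *
p=pose(get_state())
plan(p,[(.501,-.093,.12,-12.6),(.501,-.093,.037,-12.6),(.501,-.093,.12,-12.6),(.439,.1697,.12,-82.25),(.439,.1697,.057,-82.25)])
E
```

```text
[  0.501  -0.093   0.12  -12.6  ] lin [-0.0436 -0.0633  0.1784] turn -0.6199 rows 6.6
[  0.501  -0.093   0.037 -12.6  ] lin [ 0.    -0.     0.083] turn -0.0 rows 1.3
[  0.501  -0.093   0.12  -12.6  ] lin [ 0.    -0.    -0.083] turn -0.0 rows 1.3
[  0.439    0.1697   0.12   -82.25  ] lin [-0.1178 -0.2428 -0.    ] turn 0.6078 rows 6.5
[ 4.390e-01  1.697e-01  5.700e-02 -8.225e+01] lin [ 0.    -0.     0.063] turn -0.0 rows 1.0
```

Request:
{"fn": "servo_tool", "kwargs": {
  "rows": [
    {"linear":[-0.01,-0.015,0.04],"turn":-0.09,"gripper":-1},
    {"linear":[-0.02,-0.03,0.08],"turn":-0.18,"gripper":-1},
    {"linear":[-0.03,-0.045,0.12],"turn":-0.27,"gripper":-1},
    {"linear":[-0.044,-0.063,0.16],"turn":-0.36,"gripper":-1},
    {"linear":[-0.044,-0.063,0.178],"turn":-0.45,"gripper":-1}
  ]
}}

```text
time: 3.18
position: [0.5005, -0.0913, 0.1184]
eef_rot: [0.0, 0.962, -0.272, -0.001]
force: [0.3, 0.5, -0.2]
opening: 0.0866
grip_force: 0.0
```

Request:
{"fn": "servo_tool", "kwargs": {
  "rows": [
    {"linear":[0,0,0],"turn":-0.09,"gripper":-1},
    {"linear":[0,0,0],"turn":-0.17,"gripper":-1},
    {"linear":[0,0,0],"turn":-0.17,"gripper":-1},
    {"linear":[0,0,0],"turn":-0.17,"gripper":-1}
  ]
}}

```text
time: 3.68
position: [0.5006, -0.093, 0.1208]
eef_rot: [-0.0, 0.994, -0.111, 0.0]
force: [-0.3, 0.0, 0.4]
opening: 0.087
grip_force: 0.0
```

```bash
python3 - <<'E'
from obj import *
p=pose(get_state())
plan(p,[(.501,-.093,.037,-12.6)])
c=cam('wrist'); boxes(c,(0,0,640,240))
E
```

```text
[  0.501  -0.093   0.037 -12.6  ] lin [ 0.0004 -0.0001  0.0838] turn -0.0012 rows 1.3
[ 469   39   69  201 4469] h 12.5 [ 514.7 -238.5] [167.6  31.5] 12.12
[ 615   78   25  119 1534] h 17.6 [ 491.7 -334.4] [70.7 16.5] 3.26
[   0  116   95  124 7011] h 25.2 [576.7 117.1] [70.8 95.3] 77.32
[ 451  143   34   97 1544] h 12.7 [ 488.5 -210.6] [16.7 79.6] 75.46
[ 275  150   84   90 7227] h 34.2 [517.1 -95.1] [59.3 65.2] 77.13
```

Request:
{"fn": "servo_tool", "kwargs": {
  "rows": [
    {"linear":[0,0,0.045],"turn":0,"gripper":-1},
    {"linear":[0,0,0.084],"turn":0,"gripper":-1},
    {"linear":[0,0,0.084],"turn":0,"gripper":-1},
    {"linear":[0,0,0.084],"turn":0,"gripper":1},
    {"linear":[0,0,0.084],"turn":0,"gripper":1}
  ]
}}

```text
time: 4.35
position: [0.5017, -0.0939, 0.0383]
eef_rot: [-0.0, 0.994, -0.111, 0.002]
force: [-0.3, 0.1, 0.2]
opening: 0.0743
grip_force: 0.0
```

Request:
{"fn": "servo_tool", "kwargs": {
  "rows": [
    {"linear":[0,0,0],"turn":0,"gripper":1},
    {"linear":[0,0,0],"turn":0,"gripper":1},
    {"linear":[0,0,0],"turn":0,"gripper":1}
  ]
}}

```text
time: 4.72
position: [0.5013, -0.0939, 0.0377]
eef_rot: [-0.0, 0.994, -0.111, 0.001]
force: [-0.6, 0.6, 6.4]
opening: 0.0601
grip_force: 30.0
```

Request:
{"fn": "servo_tool", "kwargs": {
  "rows": [
    {"linear":[0,0,-0.03],"turn":0,"gripper":1},
    {"linear":[0,0,-0.06],"turn":0,"gripper":1},
    {"linear":[0,0,-0.084],"turn":0,"gripper":1},
    {"linear":[0,0,-0.084],"turn":0,"gripper":1}
  ]
}}

```text
time: 5.22
position: [0.5013, -0.0939, 0.122]
eef_rot: [-0.0, 0.994, -0.111, 0.002]
force: [-0.6, 0.0, -1.7]
opening: 0.0603
grip_force: 30.0
```

Request:
{"fn": "servo_tool", "kwargs": {
  "rows": [
    {"linear":[-0.024,-0.049,0],"turn":0.09,"gripper":1},
    {"linear":[-0.047,-0.098,0],"turn":0.18,"gripper":1},
    {"linear":[-0.071,-0.147,0],"turn":0.27,"gripper":1},
    {"linear":[-0.095,-0.195,0],"turn":0.36,"gripper":1},
    {"linear":[-0.118,-0.244,0],"turn":0.45,"gripper":1}
  ]
}}

```text
time: 5.85
position: [0.4402, 0.1615, 0.1191]
eef_rot: [0.001, 0.868, -0.497, -0.001]
force: [1.0, -0.2, -1.5]
opening: 0.06
grip_force: 30.0
```

Request:
{"fn": "servo_tool", "kwargs": {
  "rows": [
    {"linear":[0,0,0],"turn":0.08,"gripper":1},
    {"linear":[0,0,0],"turn":0.158,"gripper":1},
    {"linear":[0,0,0],"turn":0.158,"gripper":1},
    {"linear":[0,0,0],"turn":0.158,"gripper":1}
  ]
}}

```text
time: 6.35
position: [0.4413, 0.1601, 0.1198]
eef_rot: [0.001, 0.781, -0.624, -0.0]
force: [0.7, 0.1, -0.4]
opening: 0.0602
grip_force: 30.0
```

```bash
python3 - <<'E'
from obj import *
s=get_state();p=pose(s);print(p,s['opening'])
plan(p,[(.439,.1697,.045,-82.25)])
c=cam('wrist'); save(c,'w3')
for n in('side','top'):
    c=cam(n); boxes(c,(180,170,345,270))
E
```

```text
[  0.44131112   0.16008559   0.11980262 -77.2647201 ] 0.06020861490351158
[ 4.390e-01  1.697e-01  4.500e-02 -8.225e+01] lin [-0.0099  0.0001  0.0748] turn 0.0435 rows 1.2
[253 170  19  10 158] h 38.3 [225.5 682.3] [89.9 48. ] 0.74
[313 171  25   9 156] h 23.4 [538.3 694.7] [ 58.8 126.2] 82.34
[ 283  196   62   51 1977] h 25.4 [488.3 265.3] [234.6 360. ] 7.67
[230 208  33  15 221] h 22.0 [216.  282.2] [ 71.9 137.2] 57.45
[180 237  25  33 553] h 42.4 [40.1 15.8] [ 41.3 139.4] 16.41
[253 250  20  16 231] h 20.6 [312.4  -1. ] [69.3 78.1] 0.66
[ 197  178   97   72 2527] h 25.5 [485.2 250.1] [235.4 311.2] 7.95
[226 232  30  24 319] h 25.0 [394.3 259. ] [63.1 97.5] 13.63
```

View pics/w3.png

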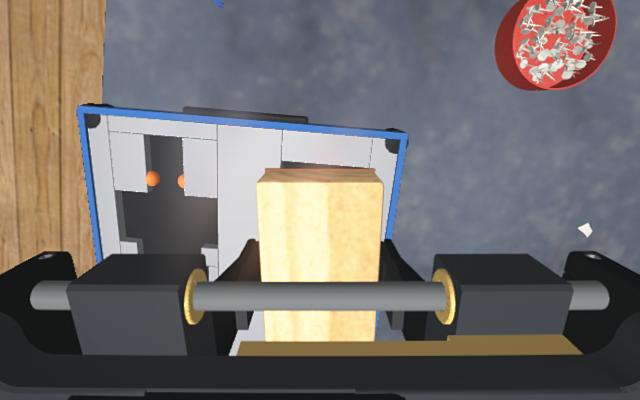

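The wrist view shows the block held straight (320,250) above its cutout (325,160).

Request:
{"fn": "servo_tool", "kwargs": {
  "rows": [
    {"linear":[-0.01,0,0],"turn":0.0435,"gripper":1},
    {"linear":[-0.01,0,0.025],"turn":0.0435,"gripper":1},
    {"linear":[-0.01,0,0.048],"turn":0.0435,"gripper":1},
    {"linear":[-0.01,0,0.048],"turn":0.0435,"gripper":1}
  ]
}}

```text
time: 7.0
position: [0.4385, 0.1693, 0.0713]
eef_rot: [0.002, 0.753, -0.658, -0.0]
force: [-0.7, 0.1, -0.8]
opening: 0.0602
grip_force: 30.0
```

```bash
python3 - <<'E'
from obj import *
s=get_state();p=pose(s);print(p,s['opening'],s['force'])
plan(p,[(.439,.1697,.051,-82.25)])
c=cam('wrist'); boxes(c,(180,50,460,240)); save(c,'w4')
E
```

```text
[ 4.38547080e-01  1.69331034e-01  7.12638480e-02 -8.23447119e+01] 0.06022367434722194 [-0.66382571  0.08548042 -0.77914614]
[ 4.390e-01  1.697e-01  5.100e-02 -8.225e+01] lin [-0.0003 -0.0005  0.0203] turn -0.0008 rows 0.3
[  180   104   242   136 30866] h 28.0 [457.4 129.3] [140.1  79.3] 7.38
```

View pics/w4.png

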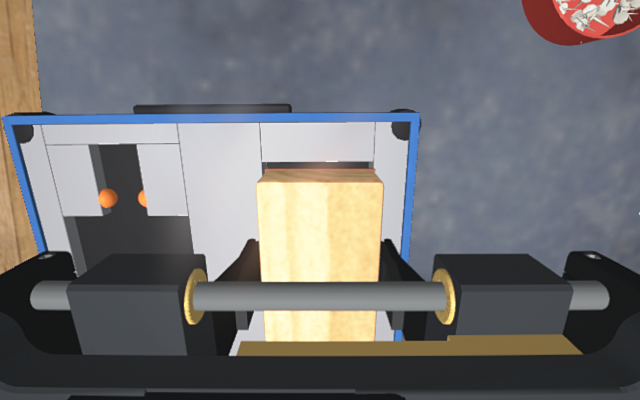

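Aligned over the cutout edges (263–375, 165). Lowering onto the pads.

Request:
{"fn": "servo_tool", "kwargs": {
  "rows": [
    {"linear":[0,0,0.01],"turn":0,"gripper":1},
    {"linear":[0,0,0.017],"turn":0,"gripper":1},
    {"linear":[0,0,0.02],"turn":0,"gripper":1},
    {"linear":[0,0,0.02],"turn":0,"gripper":1}
  ]
}}

```text
time: 7.55
position: [0.4394, 0.1703, 0.0524]
eef_rot: [-0.0, 0.753, -0.658, -0.0]
force: [-1.0, 0.5, -1.5]
opening: 0.0602
grip_force: 30.0
```

Request:
{"fn": "servo_tool", "kwargs": {
  "rows": [
    {"linear":[0,0,0.002],"turn":0,"gripper":1},
    {"linear":[0,0,0.002],"turn":0,"gripper":1}
  ]
}}

```text
time: 7.8
position: [0.4396, 0.1705, 0.0506]
eef_rot: [-0.0, 0.753, -0.658, -0.0]
force: [-1.1, 0.2, -0.6]
opening: 0.0601
grip_force: 30.0
```

Request:
{"fn": "servo_tool", "kwargs": {
  "rows": [
    {"linear":[0,0,0],"turn":0,"gripper":-0.6},
    {"linear":[0,0,0],"turn":0,"gripper":-0.6},
    {"linear":[0,0,-0.02],"turn":0,"gripper":-0.6},
    {"linear":[0,0,-0.06],"turn":0,"gripper":1},
    {"linear":[0,0,-0.06],"turn":0,"gripper":1}
  ]
}}

```text
time: 8.43
position: [0.4412, 0.1716, 0.1133]
eef_rot: [-0.003, 0.753, -0.658, 0.001]
force: [0.0, 0.7, -1.2]
opening: 0.0569
grip_force: 0.0
```

Request:
{"fn": "servo_tool", "kwargs": {
  "rows": [
    {"linear":[0,0,0],"turn":0,"gripper":1},
    {"linear":[0,0,0],"turn":0,"gripper":1},
    {"linear":[0,0,0],"turn":0,"gripper":1},
    {"linear":[0,0,0],"turn":0,"gripper":1}
  ]
}}

```text
time: 8.93
position: [0.4393, 0.1701, 0.11]
eef_rot: [0.001, 0.753, -0.658, -0.0]
force: [0.7, -0.8, 0.4]
opening: 0.0175
grip_force: 0.0
```

```bash
python3 - <<'E'
from obj import *
s=get_state();p=pose(s);print(p,s['opening'],s['force'])
plan(p,[(.439,.1697,.08,-82.25)])
c=cam('wrist');P=cloud(c);Q=P[150:245,230:400].reshape(-1,3); a=np.radians(7.75);R=np.array([[np.cos(a),np.sin(a)],[-np.sin(a),np.cos(a)]])
q=(Q[:,:2]-[.439,.1697])@R.T; 
for yy in(-.045,-.03,-.015,-.005): 
    k=(abs(q[:,0])<.025)&(abs(q[:,1]-yy)<.004); print(yy,k.sum(),np.median(Q[k,2]) if k.any() else 0)
k=(abs(q[:,0]-.06)<.01); print('insert',np.median(Q[k,2]))
E
```

```text
[  0.43932923   0.17011517   0.11004999 -82.34823256] 0.017483638785309744 [ 0.71731701 -0.82757063  0.439838  ]
[ 4.390e-01  1.697e-01  8.000e-02 -8.225e+01] lin [0.0004 0.0004 0.03  ] turn -0.0009 rows 0.5
-0.045 1411 0.04478925874513762
-0.03 933 0.04667295922195924
-0.015 880 0.04677395469618566
-0.005 844 0.04676192463181243
insert 0.02521019396246288
```

Block is resting on its pads, about 7 mm up. Pushing it in with closed fingers.

Request:
{"fn": "servo_tool", "kwargs": {
  "rows": [
    {"linear":[0,0,0.02],"turn":0,"gripper":1},
    {"linear":[0,0,0.033],"turn":0,"gripper":1},
    {"linear":[0,0,0.033],"turn":0,"gripper":1},
    {"linear":[0,0,0.036],"turn":0,"gripper":1}
  ]
}}

```text
time: 9.48
position: [0.44, 0.1706, 0.0749]
eef_rot: [-0.001, 0.753, -0.658, 0.0]
force: [-0.1, -0.4, 0.4]
opening: 0.0005
grip_force: 0.0
```

Request:
{"fn": "servo_tool", "kwargs": {
  "rows": [
    {"linear":[0,0,0.003],"turn":0,"gripper":1},
    {"linear":[0,0,0.004],"turn":0,"gripper":1},
    {"linear":[0,0,0.006],"turn":0,"gripper":1},
    {"linear":[0,0,0.006],"turn":0,"gripper":1}
  ]
}}

```text
time: 9.98
position: [0.4395, 0.1703, 0.0686]
eef_rot: [-0.0, 0.753, -0.658, -0.0]
force: [-0.2, -0.0, 0.3]
opening: 0.0005
grip_force: 0.1
```

Request:
{"fn": "servo_tool", "kwargs": {
  "rows": [
    {"linear":[0,0,0.002],"turn":0,"gripper":1},
    {"linear":[0,0,0.003],"turn":0,"gripper":1},
    {"linear":[0,0,0.003],"turn":0,"gripper":1}
  ]
}}

```text
time: 10.35
position: [0.4394, 0.1702, 0.0654]
eef_rot: [0.0, 0.753, -0.658, -0.0]
force: [0.3, 0.7, -0.6]
opening: 0.0002
grip_force: 0.1
```

Request:
{"fn": "servo_tool", "kwargs": {
  "rows": [
    {"linear":[0,0,0.001],"turn":0,"gripper":1},
    {"linear":[0,0,0.002],"turn":0,"gripper":1},
    {"linear":[0,0,0.002],"turn":0,"gripper":1}
  ]
}}

```text
time: 10.72
position: [0.4395, 0.1703, 0.0639]
eef_rot: [0.0, 0.753, -0.658, 0.0]
force: [-1.8, -0.2, 4.5]
opening: 0.0006
grip_force: 2.3
```

Request:
{"fn": "servo_tool", "kwargs": {
  "rows": [
    {"linear":[0,0,0.001],"turn":0,"gripper":1},
    {"linear":[0,0,0.002],"turn":0,"gripper":1},
    {"linear":[0,0,0.002],"turn":0,"gripper":1}
  ]
}}

```text
time: 11.1
position: [0.4395, 0.1703, 0.0638]
eef_rot: [0.0, 0.753, -0.658, 0.0]
force: [-6.7, -1.2, 21.1]
opening: 0.0005
grip_force: 10.5
```

Request:
{"fn": "servo_tool", "kwargs": {
  "rows": [
    {"linear":[0,0,0.001],"turn":0,"gripper":1},
    {"linear":[0,0,0.001],"turn":0,"gripper":1}
  ]
}}

```text
time: 11.35
position: [0.4395, 0.1703, 0.0638]
eef_rot: [-0.0, 0.753, -0.658, 0.0]
force: [-9.5, -2.1, 28.9]
opening: 0.0004
grip_force: 14.4
```

Request:
{"fn": "servo_tool", "kwargs": {
  "rows": [
    {"linear":[0,0,-0.02],"turn":0,"gripper":1},
    {"linear":[0,0,-0.05],"turn":0,"gripper":1},
    {"linear":[0,0,-0.052],"turn":0,"gripper":1},
    {"linear":[0,0,-0.052],"turn":0,"gripper":1}
  ]
}}

```text
time: 11.85
position: [0.439, 0.17, 0.112]
eef_rot: [0.0, 0.753, -0.659, -0.0]
force: [0.6, -0.3, -0.5]
opening: 0.0008
grip_force: 0.0
```

```bash
cat > chk.py <<'E'
from obj import *
def flat(c,x,y,yaw=7.75,ys=(-.045,-.03,-.015,0.,.015,.03,.045),w=.025,dx=0):
    P=cloud(c); Q=P.reshape(-1,3); Q=Q[Q[:,2]<.1]; a=np.radians(yaw);R=np.array([[np.cos(a),np.sin(a)],[-np.sin(a),np.cos(a)]])
    q=(Q[:,:2]-[x,y])@R.T
    for yy in ys:
        k=(abs(q[:,0]-dx)<w)&(abs(q[:,1]-yy)<.004); print(yy,k.sum(),np.round(np.median(Q[k,2])*1000,1) if k.any() else 0,end=' | ')
    print()
E
python3 - <<'E'
from chk import *
s=get_state();p=pose(s);print(p,s['opening'],s['force'],s['time'])
plan(p,[(.44,-.26,.30,-82.25)])
c=cam('wrist');flat(c,.439,.1697); flat(c,.439,.1697,dx=.06,w=.01)
c=cam('top');boxes(c,(330,170,460,290)); flat(c,.439,.1697);flat(c,.439,.1697,dx=.06,w=.01)
E
```

```text
[  0.43903929   0.17001572   0.11203949 -82.37387324] 0.0007906329716770976 [ 0.61684886 -0.29818744 -0.49934559] 11.85
[  0.44  -0.26   0.3  -82.25] lin [ 0.4263  0.0561 -0.188 ] turn -0.0011 rows 7.5
-0.045 1194 38.3 | -0.03 836 39.8 | -0.015 811 39.8 | 0.0 750 39.8 | 0.015 359 39.8 | 0.03 0 0 | 0.045 0 0 | 
-0.045 313 25.2 | -0.03 305 25.3 | -0.015 288 25.2 | 0.0 267 25.2 | 0.015 254 25.2 | 0.03 63 25.2 | 0.045 0 0 | 
[380 197  15  49 180] h 12.8 [ 491.6 -219.9] [ 28.6 166.6] 74.9
[422 199  23  36 613] h 35.1 [ 508.  -370.8] [ 56.5 112.1] 79.79
[375 249  18  18 190] h 26.6 [ 370.2 -207.9] [52.  53.1] 46.38
[415 251  18  18 194] h 26.4 [ 365.6 -336.7] [54.1 53.6] 45.92
-0.045 44 32.7 | -0.03 37 38.9 | -0.015 0 0 | 0.0 4 38.8 | 0.015 6 38.9 | 0.03 4 35.3 | 0.045 0 0 | 
-0.045 16 24.4 | -0.03 12 21.5 | -0.015 0 0 | 0.0 0 0 | 0.015 0 0 | 0.03 0 0 | 0.045 0 0 |
```

Block seated (14.5 mm proud, level). On to the pliers and the carton.

Request:
{"fn": "servo_tool", "kwargs": {
  "rows": [
    {"linear":[0.03,0.005,-0.05],"turn":0,"gripper":1},
    {"linear":[0.075,0.01,-0.09],"turn":0,"gripper":0},
    {"linear":[0.12,0.015,-0.13],"turn":0,"gripper":-1},
    {"linear":[0.17,0.022,-0.165],"turn":0,"gripper":-1},
    {"linear":[0.226,0.03,-0.188],"turn":0,"gripper":-1}
  ]
}}

```text
time: 12.58
position: [0.4399, -0.059, 0.3015]
eef_rot: [-0.0, 0.753, -0.658, 0.0]
force: [1.1, -0.3, 0.3]
opening: 0.0325
grip_force: 0.0
```

Request:
{"fn": "servo_tool", "kwargs": {
  "rows": [
    {"linear":[0.06,0.008,0],"turn":0,"gripper":-1},
    {"linear":[0.12,0.016,0],"turn":0,"gripper":-1},
    {"linear":[0.16,0.021,0],"turn":0,"gripper":-1},
    {"linear":[0.2,0.026,0],"turn":0,"gripper":-1},
    {"linear":[0.2,0.026,0],"turn":0,"gripper":-1}
  ]
}}

```text
time: 13.2
position: [0.4402, -0.2613, 0.2986]
eef_rot: [0.001, 0.751, -0.66, -0.002]
force: [-0.5, -0.3, -0.6]
opening: 0.0817
grip_force: 0.0
```

```bash
python3 - <<'E'
from obj import *
s=get_state(); p=pose(s); print(p,s['time'],s['q'][5])
c=cam('wrist'); save(c,'w5'); boxes(c,(0,0,640,240))
E
```

```text
[  0.44023145  -0.26131703   0.29858258 -82.58673163] 13.2 0.34775103884574027
[ 411    0  182   83 6561] h 18.0 [ 189.8 -461.8] [106.2  49.3] 68.66
[ 219   35  103   77 4711] h 35.8 [ 511.5 -371. ] [ 55.  110.3] 79.38
[ 592   80   48  109 3291] h 53.0 [  77.6 -342.3] [ 39.2 107.2] 23.44
[ 358   96   47   47 1297] h 27.4 [ 370.8 -336.6] [55.  54.3] 53.7
[ 435  106   83   79 2799] h 25.1 [ 242.  -319.5] [101.9  99.3] 7.58
[255 162  84  18 755] h 12.7 [ 469.9 -257.6] [112.7  19.3] 10.86
[ 201  170  132   46 1439] h 12.5 [ 504.2 -225.4] [ 31.1 186.9] 77.6
[ 341  193   42   43 1144] h 27.2 [ 373.9 -208.6] [54.4 56. ] 8.48
```

View pics/w5.png

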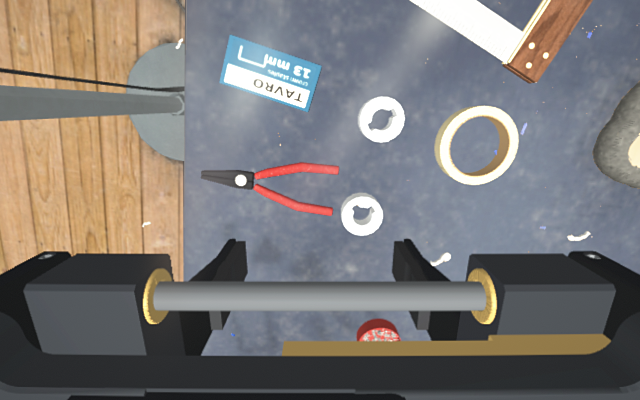

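Pliers at (270,188), carton at (271,72), right-angle collar at (362,214), and collar_1 with its opposite keyways at (381,119).

```bash
python3 - <<'E'
from obj import *
c=cam('wrist'); P=cloud(c); g=P[...,2]
m=np.zeros(g.shape,bool); m[155:218,195:340]=(g[155:218,195:340]>.006)&(g[155:218,195:340]<.02)
k=np.argwhere(m)[:,::-1]
q=toplane(c,k,.012)[:,:2]*1000
r=cv2.minAreaRect(q.astype(np.float32)); print(np.round(r[0],1),np.round(r[1],1),round(r[2],2))
# head sides: per-x widths
for x in(525,535,545,555,565,575,585):
    s=q[abs(q[:,0]-x)<4]; print(x,s[:,1].min().round(1),s[:,1].max().round(1))
# pivot white dot
i=c['image'][165:195,225:256].astype(int); w=np.argwhere(i.min(2)>170); pv=w.mean(0)[::-1]+[225,165]; print('pivot',toplane(c,[pv],.012)[0]*1000)
p=pose(get_state()); X=(r[0][0]/1000,r[0][1]/1000)
E
```

```text
[ 505.3 -234.5] [ 71.  183.8] 89.8
525 -247.4 -222.1
535 -246.9 -222.3
545 -246.9 -222.1
555 -246.2 -222.7
565 -245.0 -224.3
575 -242.4 -225.9
585 -241.3 -227.3
pivot [ 543.41974167 -233.64509073   12.        ]
```

```bash
python3 - <<'E'
from plan import *
p=pose(get_state())
plan(p,[(.48,-.235,.12,-0.2),(.5385,-.2345,.09,-.2),(.5385,-.2345,.0275,-.2)])
E
```

```text
[ 0.48  -0.235  0.12  -0.2  ] lin [-0.0189 -0.0425  0.1792] turn -0.7174 rows 7.7
[ 0.5385 -0.2345  0.09   -0.2   ] lin [ 0.0585 -0.0007  0.03  ] turn -0.0 rows 1.1
[ 0.5385 -0.2345  0.0275 -0.2   ] lin [ 0.     -0.      0.0625] turn -0.0 rows 1.0
```

Request:
{"fn": "servo_tool", "kwargs": {
  "rows": [
    {"linear":[-0.004,-0.01,0.04],"turn":-0.09,"gripper":-1},
    {"linear":[-0.008,-0.02,0.08],"turn":-0.18,"gripper":-1},
    {"linear":[-0.012,-0.03,0.12],"turn":-0.27,"gripper":-1},
    {"linear":[-0.016,-0.04,0.15],"turn":-0.36,"gripper":-1},
    {"linear":[-0.019,-0.0425,0.179],"turn":-0.45,"gripper":-1}
  ]
}}

```text
time: 13.92
position: [0.4808, -0.2332, 0.1203]
eef_rot: [-0.0, 0.965, -0.261, -0.0]
force: [0.6, 0.4, 0.5]
opening: 0.087
grip_force: 0.0
```

Request:
{"fn": "servo_tool", "kwargs": {
  "rows": [
    {"linear":[0,0,0],"turn":-0.09,"gripper":-1},
    {"linear":[0,0,0],"turn":-0.18,"gripper":-1},
    {"linear":[0,0,0],"turn":-0.267,"gripper":-1},
    {"linear":[0,0,0],"turn":-0.267,"gripper":-1},
    {"linear":[0,0,0],"turn":-0.267,"gripper":-1}
  ]
}}

```text
time: 14.55
position: [0.4804, -0.2342, 0.1216]
eef_rot: [-0.0, 1.0, -0.002, -0.0]
force: [0.5, 0.2, -0.1]
opening: 0.0869
grip_force: 0.0
```

```bash
python3 - <<'E'
from plan import *
s=get_state();p=pose(s);print(p,s['q'])
plan(p,[(.5385,-.2345,.09,-.2),(.5385,-.2345,.0275,-.2)])
E
```

```text
[ 0.48041615 -0.23416156  0.12157382 -0.26175731] [-1.49930823e-01  3.61705732e-01 -3.83066499e-01 -1.20962974e-04
 -8.26060042e-01  1.71624061e+00]
[ 0.5385 -0.2345  0.09   -0.2   ] lin [0.0581 0.0001 0.0316] turn -0.0005 rows 1.1
[ 0.5385 -0.2345  0.0275 -0.2   ] lin [ 0.     -0.      0.0625] turn -0.0 rows 1.0
```

Request:
{"fn": "servo_tool", "kwargs": {
  "rows": [
    {"linear":[0.03,0,0.015],"turn":0,"gripper":-0.3},
    {"linear":[0.058,0,0.032],"turn":0,"gripper":-0.3},
    {"linear":[0.058,0,0.032],"turn":0,"gripper":-0.3},
    {"linear":[0.058,0,0.07],"turn":0,"gripper":-0.3},
    {"linear":[0.058,0,0.094],"turn":0,"gripper":-0.3}
  ]
}}

```text
time: 15.18
position: [0.5371, -0.2348, 0.0268]
eef_rot: [-0.0, 1.0, -0.002, -0.001]
force: [-0.2, -0.0, 0.3]
opening: 0.0571
grip_force: 0.0
```

Request:
{"fn": "servo_tool", "kwargs": {
  "rows": [
    {"linear":[0,0,0],"turn":0,"gripper":-0.3},
    {"linear":[0,0,0],"turn":0,"gripper":1},
    {"linear":[0,0,0],"turn":0,"gripper":1},
    {"linear":[0,0,0],"turn":0,"gripper":1},
    {"linear":[0,0,0],"turn":0,"gripper":1}
  ]
}}

```text
time: 15.8
position: [0.5383, -0.235, 0.0278]
eef_rot: [-0.0, 1.0, -0.002, 0.0]
force: [0.1, 1.1, 0.7]
opening: 0.0249
grip_force: 0.5
```

Request:
{"fn": "servo_tool", "kwargs": {
  "rows": [
    {"linear":[0,0,0],"turn":0,"gripper":1},
    {"linear":[0,0,0],"turn":0,"gripper":1}
  ]
}}

```text
time: 16.05
position: [0.5384, -0.235, 0.0278]
eef_rot: [0.0, 1.0, -0.002, 0.0]
force: [-0.6, 1.4, 2.6]
opening: 0.0237
grip_force: 30.0
```

Request:
{"fn": "servo_tool", "kwargs": {
  "rows": [
    {"linear":[0,0,-0.02],"turn":0,"gripper":1},
    {"linear":[0,0,-0.05],"turn":0,"gripper":1},
    {"linear":[-0.02,0,-0.07],"turn":0,"gripper":1},
    {"linear":[-0.05,0,-0.08],"turn":0,"gripper":1},
    {"linear":[-0.058,0,-0.082],"turn":0,"gripper":1}
  ]
}}

```text
time: 16.68
position: [0.4786, -0.2348, 0.1097]
eef_rot: [-0.0, 1.0, -0.002, -0.0]
force: [0.9, 0.3, -1.4]
opening: 0.0241
grip_force: 30.0
```

```bash
python3 - <<'E'
from plan import *
s=get_state();p=pose(s);print(p,s['opening'])
plan(p,[(.48,.0,.11,-41),(.5561,.1865,.10,-82.25)])
E
```

```text
[ 0.47864166 -0.23475837  0.1096971  -0.23906338] 0.02409522495807624
[  0.48   0.     0.11 -41.  ] lin [ 0.0004 -0.2348 -0.0003] turn 0.3557 rows 3.8
[  0.5561   0.1865   0.1    -82.25  ] lin [-0.0649 -0.1907  0.01  ] turn 0.36 rows 3.9
```

Request:
{"fn": "servo_tool", "kwargs": {
  "rows": [
    {"linear":[0,-0.05,0],"turn":0.08,"gripper":1},
    {"linear":[0,-0.1,0],"turn":0.16,"gripper":1},
    {"linear":[0,-0.15,0],"turn":0.24,"gripper":1},
    {"linear":[0,-0.2,0],"turn":0.32,"gripper":1},
    {"linear":[0,-0.235,0],"turn":0.356,"gripper":1}
  ]
}}

```text
time: 17.3
position: [0.4814, 0.0021, 0.1092]
eef_rot: [0.0, 0.937, -0.351, 0.0]
force: [0.4, -0.6, -0.9]
opening: 0.0229
grip_force: 29.6
```

Request:
{"fn": "servo_tool", "kwargs": {
  "rows": [
    {"linear":[-0.013,-0.04,0],"turn":0.08,"gripper":1},
    {"linear":[-0.026,-0.08,0],"turn":0.16,"gripper":1},
    {"linear":[-0.04,-0.12,0],"turn":0.24,"gripper":1},
    {"linear":[-0.055,-0.16,0.005],"turn":0.32,"gripper":1},
    {"linear":[-0.065,-0.19,0.01],"turn":0.36,"gripper":1}
  ]
}}

```text
time: 17.92
position: [0.5578, 0.1883, 0.0991]
eef_rot: [-0.0, 0.753, -0.658, 0.0]
force: [0.9, 0.1, 0.5]
opening: 0.0004
grip_force: 0.0
```

Request:
{"fn": "servo_tool", "kwargs": {
  "rows": [
    {"linear":[0,0,0],"turn":0,"gripper":1},
    {"linear":[0,0,0],"turn":0,"gripper":1}
  ]
}}

```text
time: 18.18
position: [0.5564, 0.1859, 0.099]
eef_rot: [0.001, 0.754, -0.657, -0.0]
force: [0.3, 0.6, -0.4]
opening: 0.0005
grip_force: 0.0
```

```bash
python3 - <<'E'
from obj import *
s=get_state();p=pose(s);print(p,s['opening'])
plan(p,[(.5561,.1865,.07,-82.25)])
c=cam('wrist'); save(c,'w6')
E
```

```text
[  0.55641326   0.1859136    0.09903366 -82.20023994] 0.00045218561829105385
[ 5.561e-01  1.865e-01  7.000e-02 -8.225e+01] lin [-0.0006  0.0002  0.029 ] turn 0.0004 rows 0.5
```

View pics/w6.png

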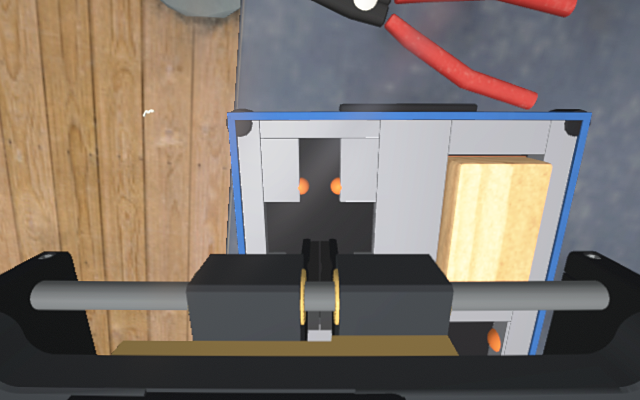

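The pliers dropped when the grip slackened. They now lie on the bench at the right of the tray (pixels 320–575, 0–100). I'll locate them.

Request:
{"fn": "servo_tool", "kwargs": {
  "rows": [
    {"linear":[0,0,-0.05],"turn":0,"gripper":0},
    {"linear":[0.03,0.02,-0.1],"turn":0,"gripper":-1},
    {"linear":[0.07,0.05,-0.13],"turn":0,"gripper":-1},
    {"linear":[0.11,0.08,-0.16],"turn":0,"gripper":-1},
    {"linear":[0.15,0.1,-0.18],"turn":0,"gripper":-1}
  ]
}}

```text
time: 18.85
position: [0.4764, 0.0219, 0.2815]
eef_rot: [-0.001, 0.753, -0.658, 0.001]
force: [1.0, -0.1, -0.1]
opening: 0.0427
grip_force: 0.0
```

Request:
{"fn": "servo_tool", "kwargs": {
  "rows": [
    {"linear":[0,0,0],"turn":0,"gripper":-1},
    {"linear":[0,0,0],"turn":0,"gripper":-1}
  ]
}}

```text
time: 19.1
position: [0.4774, 0.0235, 0.2795]
eef_rot: [-0.0, 0.753, -0.658, -0.0]
force: [-0.3, 0.5, -0.8]
opening: 0.0628
grip_force: 0.0
```

```bash
python3 - <<'E'
from obj import *
s=get_state();p=pose(s);print(p,s['opening'],s['time'])
c=cam('wrist'); save(c,'w7'); boxes(c,(0,0,640,240))
i=mask(c,(0,150,60),(8,255,255))|mask(c,(172,150,60),(180,255,255))
for l,st,ce in comps(c,i,(0,0,640,240),150): print('red',st,ce)
E
```

```text
[ 4.77382954e-01  2.34875931e-02  2.79545904e-01 -8.23030365e+01] 0.06277087487235641 19.1
[419   0  38  11 271] h 26.8 [ 371.8 -181.4] [32.6  5.8] 8.0
[ 492   55   58   39 1644] h 59.4 [ 270.7 -119.4] [36.6 36.4] 60.17
[ 593  145   47   95 3240] h 17.2 [80.1  8.2] [ 56.5 129.7] 23.92
[ 423  146   59   55 1708] h 21.2 [309.8   0.9] [72.1 69.3] 7.57
[ 198  161  180   79 5232] h 24.9 [509. 105.] [237.2  21.3] 7.58
red [494  63  25  28 467] [505.46680942  78.23126338]
red [422 146  60  54 901] [449.57713651 171.26082131]
red [279 166  88  15 668] [323.57035928 171.68712575]
red [303 196  52  27 360] [331.51388889 212.20555556]
```

View pics/w7.png

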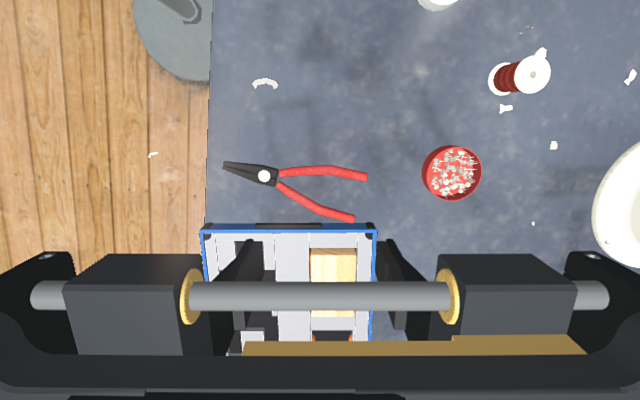

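Pliers lie flat at (295,190), head left (+x), handles just off the tray rim (y≈226).

```bash
cat > pl.py <<'E'
from obj import *
def pliers(c,box,zt=.012):
    x0,y0,x1,y1=box; i=c['image'].astype(int); b=np.zeros(i.shape[:2],bool)
    hsv=cv2.cvtColor(c['image'],cv2.COLOR_RGB2HSV)
    red=((hsv[...,0]<8)|(hsv[...,0]>172))&(hsv[...,1]>140)&(hsv[...,2]>50)
    dark=hsv[...,2]<50
    P=cloud(c)
    s=np.zeros_like(red); s[y0:y1,x0:x1]=True
    pv=np.argwhere(s&(i.min(2)>185)&(P[...,2]<.022)).mean(0)[::-1]
    m=(red|dark)&s; n,l,st,ce=cv2.connectedComponentsWithStats((m*255).astype(np.uint8))
    keep=np.isin(l,[k for k in range(1,n) if st[k][4]>60]); 
    q=toplane(c,np.argwhere(keep)[:,::-1],zt)[:,:2]*1000
    r=cv2.minAreaRect(q.astype(np.float32)); a=r[2] if r[1][0]>r[1][1] else r[2]-90
    print('rect',np.round(r[0],1),np.round(r[1],1),'long',round(a,2),'pivot',np.round(toplane(c,[pv],zt)[0]*1000,1),'px',pv.round())
    print('z red',np.percentile(P[...,2][red&s],[5,50,95]).round(4),'z dark',np.percentile(P[...,2][dark&s],[5,50,95]).round(4))
E
python3 - <<'E'
from pl import *
c=cam('wrist'); pliers(c,(216,150,372,222))
P=cloud(c); print([P[v,u].round(3).tolist() for u,v in((345,216),(320,206),(360,177),(300,172),(264,176),(235,166))])
E
```

```text
rect [474.7  44.5] [ 69.9 111.6] long -6.94 pivot [547.9  37.   12. ] px [264. 175.]
z red [0.0094 0.0123 0.0139] z dark [0.0093 0.0101 0.0116]
[[0.435, 0.078, 0.012], [0.47, 0.069, 0.01], [0.425, 0.022, 0.014], [0.502, 0.026, 0.012], [0.547, 0.038, 0.013], [0.586, 0.03, 0.01]]
```

```bash
python3 - <<'E'
from plan import *
p=pose(get_state())
plan(p,[(.5435,.0371,.10,-6.5),(.5435,.0371,.0275,-6.5)])
E
```

```text
[ 0.5435  0.0371  0.1    -6.5   ] lin [-0.0038 -0.067   0.1788] turn -0.6608 rows 7.1
[ 0.5435  0.0371  0.0275 -6.5   ] lin [ 0.     -0.      0.0725] turn -0.0 rows 1.2
```

Request:
{"fn": "servo_tool", "kwargs": {
  "rows": [
    {"linear":[0,0,0.04],"turn":-0.09,"gripper":-1},
    {"linear":[0,0,0.08],"turn":-0.18,"gripper":-1},
    {"linear":[0,-0.01,0.12],"turn":-0.27,"gripper":-0.5},
    {"linear":[-0.002,-0.03,0.15],"turn":-0.36,"gripper":-0.3},
    {"linear":[-0.004,-0.067,0.179],"turn":-0.45,"gripper":-0.3}
  ]
}}

```text
time: 19.82
position: [0.5434, 0.0378, 0.0985]
eef_rot: [0.001, 0.965, -0.261, -0.001]
force: [0.9, 0.1, 0.3]
opening: 0.0646
grip_force: 0.0
```

Request:
{"fn": "servo_tool", "kwargs": {
  "rows": [
    {"linear":[0,0,0],"turn":-0.09,"gripper":-0.3},
    {"linear":[0,0,0],"turn":-0.18,"gripper":-0.3},
    {"linear":[0,0,0],"turn":-0.211,"gripper":-0.3},
    {"linear":[0,0,0],"turn":-0.211,"gripper":-0.3},
    {"linear":[0,0,0],"turn":-0.211,"gripper":-0.3}
  ]
}}

```text
time: 20.45
position: [0.5436, 0.0374, 0.1]
eef_rot: [0.0, 0.998, -0.057, -0.0]
force: [-0.0, -0.3, 0.1]
opening: 0.0567
grip_force: 0.0
```

```bash
python3 - <<'E'
from plan import *
s=get_state();p=pose(s);print(p,s['opening'])
plan(p,[(.5435,.0371,.0275,-6.5)])
c=cam('wrist'); save(c,'w8',(180,100,480,400),2)
E
```

```text
[ 0.54356713  0.03744906  0.09996337 -6.49821672] 0.05672200987865477
[ 0.5435  0.0371  0.0275 -6.5   ] lin [-0.      0.0004  0.0725] turn 0.0 rows 1.2
```

View pics/w8.png

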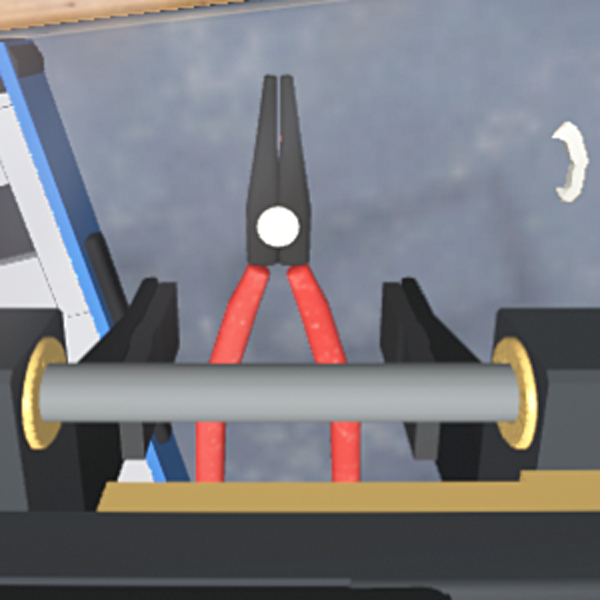

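Pliers stand straight between the jaws (pivot at 319,213).

```bash
python3 - <<'E'
from plan import *
c=cam('wrist'); q=toplane(c,[(319,213),(319.3,137.5)],.012)*1000; print(q, np.degrees(np.arctan2(*(q[1]-q[0])[[1,0]])))
E
```

```text
[[547.70828937  37.06939799  12.        ]
 [602.7770437   30.44991797  12.        ]] -6.854290906519832
```

Request:
{"fn": "servo_tool", "kwargs": {
  "rows": [
    {"linear":[0,0,0.04],"turn":0,"gripper":-0.3},
    {"linear":[0,0,0.0725],"turn":0,"gripper":-0.3},
    {"linear":[0,0,0.0725],"turn":0,"gripper":-0.3},
    {"linear":[0,0,0.0725],"turn":0,"gripper":1},
    {"linear":[0,0,0.0725],"turn":0,"gripper":1}
  ]
}}

```text
time: 21.18
position: [0.5437, 0.037, 0.0285]
eef_rot: [-0.0, 0.998, -0.057, 0.0]
force: [-0.5, 0.1, -0.4]
opening: 0.0438
grip_force: 0.0
```

Request:
{"fn": "servo_tool", "kwargs": {
  "rows": [
    {"linear":[0,0,0],"turn":0,"gripper":1},
    {"linear":[0,0,0],"turn":0,"gripper":1},
    {"linear":[0,0,0],"turn":0,"gripper":1},
    {"linear":[0,0,0],"turn":0,"gripper":1}
  ]
}}

```text
time: 21.68
position: [0.5437, 0.0371, 0.0283]
eef_rot: [-0.0, 0.998, -0.057, 0.0]
force: [-1.1, -0.1, 2.2]
opening: 0.0235
grip_force: 30.0
```

Request:
{"fn": "servo_tool", "kwargs": {
  "rows": [
    {"linear":[0,0,-0.02],"turn":0,"gripper":1},
    {"linear":[0,0,-0.05],"turn":0,"gripper":1},
    {"linear":[0,0,-0.07],"turn":0,"gripper":1},
    {"linear":[0,0,-0.07],"turn":0,"gripper":1}
  ]
}}

```text
time: 22.18
position: [0.5443, 0.0373, 0.0991]
eef_rot: [-0.001, 0.998, -0.057, 0.001]
force: [-1.0, 0.6, -2.8]
opening: 0.0235
grip_force: 30.0
```

```bash
python3 - <<'E'
from plan import *
s=get_state();p=pose(s);print(p,s['opening'],s['grip_force'])
a=np.radians(7.75); T=np.array([.5516,.2193])+.0338*np.array([np.sin(a),-np.cos(a)]); print(T)
plan(p,[(.545,.11,.10,-45),(*T,.1,-82.25)])
E
```

```text
[ 0.54434069  0.03732233  0.0990514  -6.49025575] 0.023466866812406992 29.98470598133281
[0.55615796 0.18580873]
[  0.545   0.11    0.1   -45.   ] lin [-0.0076 -0.0723 -0.0009] turn 0.3361 rows 3.6
[  0.55615796   0.18580873   0.1        -82.25      ] lin [-0.0457 -0.0615 -0.    ] turn 0.3251 rows 3.5
```

Request:
{"fn": "servo_tool", "kwargs": {
  "rows": [
    {"linear":[-0.002,-0.018,0],"turn":0.08,"gripper":1},
    {"linear":[-0.004,-0.036,0],"turn":0.16,"gripper":1},
    {"linear":[-0.006,-0.054,0],"turn":0.24,"gripper":1},
    {"linear":[-0.008,-0.072,0],"turn":0.336,"gripper":1},
    {"linear":[-0.008,-0.072,0],"turn":0.336,"gripper":1}
  ]
}}

```text
time: 22.8
position: [0.543, 0.1101, 0.0964]
eef_rot: [0.001, 0.924, -0.382, -0.001]
force: [-0.6, 0.3, -2.7]
opening: 0.0234
grip_force: 30.0
```

Request:
{"fn": "servo_tool", "kwargs": {
  "rows": [
    {"linear":[-0.011,-0.015,0],"turn":0.08,"gripper":1},
    {"linear":[-0.022,-0.03,0],"turn":0.16,"gripper":1},
    {"linear":[-0.034,-0.046,0],"turn":0.24,"gripper":1},
    {"linear":[-0.046,-0.061,0],"turn":0.325,"gripper":1},
    {"linear":[-0.046,-0.061,0],"turn":0.325,"gripper":1}
  ]
}}

```text
time: 23.42
position: [0.554, 0.1852, 0.0969]
eef_rot: [0.001, 0.755, -0.656, -0.0]
force: [0.7, -1.1, -2.4]
opening: 0.0235
grip_force: 30.0
```

Request:
{"fn": "servo_tool", "kwargs": {
  "rows": [
    {"linear":[0,0,0],"turn":0,"gripper":1},
    {"linear":[0,0,0],"turn":0,"gripper":1}
  ]
}}

```text
time: 23.68
position: [0.5541, 0.1842, 0.0977]
eef_rot: [0.001, 0.754, -0.657, -0.0]
force: [0.4, -0.3, -2.4]
opening: 0.0236
grip_force: 30.0
```

```bash
python3 - <<'E'
from obj import *
s=get_state();p=pose(s);print(p,s['opening'])
plan(p,[(.5562,.1858,.065,-82.25)])
c=cam('wrist'); save(c,'w9',(180,60,480,300),2)
E
```

```text
[  0.55407861   0.18417824   0.0977149  -82.1987769 ] 0.023566171928482697
[ 5.562e-01  1.858e-01  6.500e-02 -8.225e+01] lin [-0.0013 -0.0023  0.0327] turn 0.0004 rows 0.5
```

View pics/w9.png

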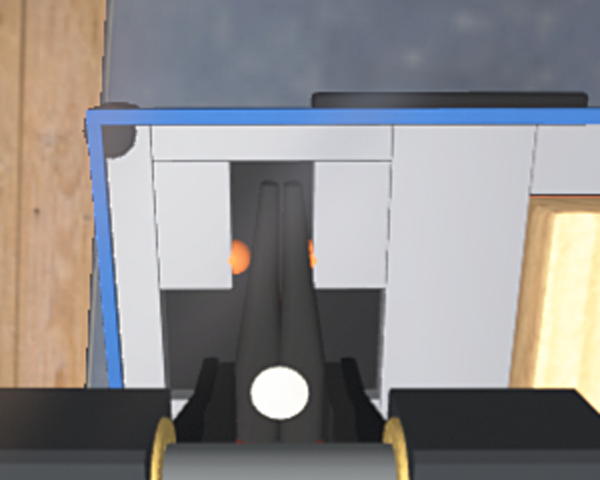

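Pliers are held straight, pivot at (320,256), tip at (320,151), above the head slot.

```bash
python3 - <<'E'
from plan import *
c=cam('wrist'); q=toplane(c,[(320,256.5),(320.5,151.5)],.0977-.0283+.012)*1000; a=np.radians(7.75); d=np.array([np.sin(a),-np.cos(a)])
print(q, 'now origin by pivot',q[0,:2]-38*d,'by tip',q[1,:2]-92.5*d,'by tcp',np.array([554.1,184.2])-33.8*d,'want 551.6 219.3')
# pocket slot head end centre from image: crop (231..313,162) -> px
s=toplane(c,[(295.5,141),(336.5,141)],.024)*1000; print('slot end mid',s.mean(0),np.linalg.norm(s[1]-s[0]),'origin by slot',s.mean(0)[:2]-95.5*d)
E
```

```text
[[554.39948345 180.48196385  81.4       ]
 [561.61529099 125.28884012  81.4       ]] now origin by pivot [549.2751481  218.13486795] by tip [549.14157994 216.94393563] by tcp [549.54203856 217.69126733] want 551.6 219.3
slot end mid [564.16147977 126.20456677  24.        ] 26.871574249625702 origin by slot [551.28321593 220.83225997]
```

Request:
{"fn": "servo_tool", "kwargs": {
  "rows": [
    {"linear":[-0.002,-0.0025,0],"turn":0,"gripper":1},
    {"linear":[-0.002,-0.0025,0.02],"turn":0,"gripper":1},
    {"linear":[-0.002,-0.0025,0.04],"turn":0,"gripper":1},
    {"linear":[-0.002,-0.0025,0.04],"turn":0,"gripper":1}
  ]
}}

```text
time: 24.28
position: [0.5557, 0.1869, 0.0566]
eef_rot: [0.002, 0.753, -0.658, -0.001]
force: [-0.8, -0.1, -2.6]
opening: 0.0236
grip_force: 30.0
```

```bash
python3 - <<'E'
from plan import *
s=get_state();p=pose(s);print(p,s['force'],s['opening'])
plan(p,[(.5561,.1863,.050,-82.25)])
E
```

```text
[ 5.55713124e-01  1.86864577e-01  5.66185280e-02 -8.22313376e+01] [-0.84936502 -0.08296887 -2.64994072] 0.02364341496377052
[ 5.561e-01  1.863e-01  5.000e-02 -8.225e+01] lin [ 0.0006 -0.0003  0.0066] turn 0.0002 rows 0.1
```

Request:
{"fn": "servo_tool", "kwargs": {
  "rows": [
    {"linear":[0.0005,0,0.004],"turn":0,"gripper":1},
    {"linear":[0.0005,0,0.007],"turn":0,"gripper":1},
    {"linear":[0.0005,0,0.0085],"turn":0,"gripper":1},
    {"linear":[0.0005,0,0.0085],"turn":0,"gripper":1}
  ]
}}

```text
time: 24.78
position: [0.5568, 0.187, 0.0497]
eef_rot: [-0.0, 0.753, -0.658, 0.0]
force: [-0.1, -0.2, -2.5]
opening: 0.0238
grip_force: 30.0
```

Request:
{"fn": "servo_tool", "kwargs": {
  "rows": [
    {"linear":[0,0,0.001],"turn":0,"gripper":1},
    {"linear":[0,0,0.002],"turn":0,"gripper":1},
    {"linear":[0,0,0.002],"turn":0,"gripper":1}
  ]
}}

```text
time: 25.15
position: [0.5567, 0.187, 0.0477]
eef_rot: [-0.0, 0.753, -0.658, 0.0]
force: [-0.3, -0.1, -0.6]
opening: 0.0237
grip_force: 30.0
```

Request:
{"fn": "servo_tool", "kwargs": {
  "rows": [
    {"linear":[0,0,0.001],"turn":0,"gripper":1},
    {"linear":[0,0,0.001],"turn":0,"gripper":0.25},
    {"linear":[0,0,0.001],"turn":0,"gripper":0.25},
    {"linear":[0,0,-0.01],"turn":0,"gripper":0.25},
    {"linear":[0,0,-0.04],"turn":0,"gripper":0.25}
  ]
}}

```text
time: 25.78
position: [0.556, 0.1865, 0.0872]
eef_rot: [0.002, 0.753, -0.658, -0.0]
force: [-0.6, 0.0, 0.2]
opening: 0.0321
grip_force: 0.0
```

Request:
{"fn": "servo_tool", "kwargs": {
  "rows": [
    {"linear":[-0.03,0,-0.02],"turn":0,"gripper":1},
    {"linear":[-0.05,0,-0.04],"turn":0,"gripper":1},
    {"linear":[-0.05,0,-0.04],"turn":0,"gripper":1},
    {"linear":[-0.05,0,-0.04],"turn":0,"gripper":1}
  ]
}}

```text
time: 26.28
position: [0.5494, 0.2359, 0.1272]
eef_rot: [0.0, 0.753, -0.658, -0.0]
force: [0.2, 0.5, -1.3]
opening: 0.0031
grip_force: 0.0
```

```bash
python3 - <<'E'
from chk import *
s=get_state();p=pose(s);print(p,s['force'],s['opening'])
a=np.radians(7.75); T=np.array([.5516,.2195])+.060*np.array([np.sin(a),-np.cos(a)])
plan(p,[(*T,.06,-82.25)])
c=cam('wrist'); save(c,'w10',(180,0,480,240),2)
flat(c,.5516,.2195,ys=(-.085,-.075,-.065,-.055,-.045,-.035,-.02),w=.004)
E
```

```text
[  0.54943348   0.23592773   0.12723567 -82.25686648] [ 0.24331352  0.45649281 -1.31432155] 0.0030728194810317887
[ 5.59691056e-01  1.60048046e-01  6.00000000e-02 -8.22500000e+01] lin [0.0766 0.0001 0.0672] turn -0.0001 rows 1.6
-0.085 130 31.4 | -0.075 138 31.5 | -0.065 131 31.3 | -0.055 121 31.5 | -0.045 126 31.8 | -0.035 120 32.3 | -0.02 80 29.1 |
```

View pics/w10.png

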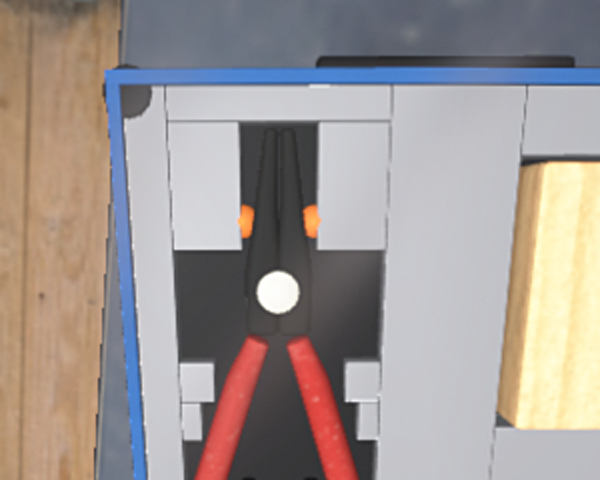

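Pliers lie in their cutout on the pads, centred (head tip at 281,130; pads at y≈220 in the crop). Pushing the head down.

Request:
{"fn": "servo_tool", "kwargs": {
  "rows": [
    {"linear":[0.03,0,0],"turn":0,"gripper":1},
    {"linear":[0.077,0,0],"turn":0,"gripper":1},
    {"linear":[0.077,0,0.03],"turn":0,"gripper":1},
    {"linear":[0.077,0,0.065],"turn":0,"gripper":1},
    {"linear":[0.077,0,0.068],"turn":0,"gripper":1}
  ]
}}

```text
time: 26.95
position: [0.5584, 0.1582, 0.0565]
eef_rot: [0.003, 0.753, -0.658, -0.001]
force: [0.4, 0.4, 0.4]
opening: 0.0007
grip_force: 0.0
```

Request:
{"fn": "servo_tool", "kwargs": {
  "rows": [
    {"linear":[0,0,0.001],"turn":0,"gripper":1},
    {"linear":[0,0,0.002],"turn":0,"gripper":1},
    {"linear":[0,0,0.003],"turn":0,"gripper":1},
    {"linear":[0,0,0.003],"turn":0,"gripper":1}
  ]
}}

```text
time: 27.45
position: [0.5605, 0.1604, 0.0571]
eef_rot: [-0.0, 0.753, -0.658, 0.0]
force: [0.2, -0.6, 0.2]
opening: 0.0006
grip_force: 0.0
```

Request:
{"fn": "servo_tool", "kwargs": {
  "rows": [
    {"linear":[0,0,0.001],"turn":0,"gripper":1},
    {"linear":[0,0,0.002],"turn":0,"gripper":1},
    {"linear":[0,0,0.002],"turn":0,"gripper":1}
  ]
}}

```text
time: 27.82
position: [0.5605, 0.1603, 0.0547]
eef_rot: [-0.0, 0.753, -0.658, 0.0]
force: [-0.6, -0.5, 0.7]
opening: 0.0006
grip_force: 0.6
```

Request:
{"fn": "servo_tool", "kwargs": {
  "rows": [
    {"linear":[0,0,0.001],"turn":0,"gripper":1},
    {"linear":[0,0,0.002],"turn":0,"gripper":1},
    {"linear":[0,0,0.002],"turn":0,"gripper":1}
  ]
}}

```text
time: 28.2
position: [0.5603, 0.1602, 0.0523]
eef_rot: [0.0, 0.753, -0.658, -0.0]
force: [1.1, 0.3, 1.2]
opening: 0.0007
grip_force: 0.3
```

Request:
{"fn": "servo_tool", "kwargs": {
  "rows": [
    {"linear":[0,0,0.001],"turn":0,"gripper":1},
    {"linear":[0,0,0.0015],"turn":0,"gripper":1},
    {"linear":[0,0,0.0015],"turn":0,"gripper":1}
  ]
}}

```text
time: 28.58
position: [0.5604, 0.1602, 0.051]
eef_rot: [0.0, 0.753, -0.658, 0.0]
force: [-0.2, -0.2, 1.2]
opening: 0.0007
grip_force: 0.8
```

Request:
{"fn": "servo_tool", "kwargs": {
  "rows": [
    {"linear":[0,0,0.001],"turn":0,"gripper":1},
    {"linear":[0,0,0.001],"turn":0,"gripper":1}
  ]
}}

```text
time: 28.82
position: [0.5605, 0.1602, 0.0509]
eef_rot: [-0.0, 0.754, -0.657, 0.0]
force: [-0.9, 0.4, 6.5]
opening: 0.0004
grip_force: 3.1
```

Request:
{"fn": "servo_tool", "kwargs": {
  "rows": [
    {"linear":[0,0,0.001],"turn":0,"gripper":1},
    {"linear":[0,0,0.0018],"turn":0,"gripper":1},
    {"linear":[0,0,0.0018],"turn":0,"gripper":1}
  ]
}}

```text
time: 29.2
position: [0.5606, 0.1602, 0.0507]
eef_rot: [-0.0, 0.754, -0.657, 0.0]
force: [-4.0, -1.1, 14.6]
opening: 0.0007
grip_force: 7.3
```

Request:
{"fn": "servo_tool", "kwargs": {
  "rows": [
    {"linear":[0,0,-0.03],"turn":0,"gripper":1},
    {"linear":[-0.03,0,-0.06],"turn":0,"gripper":1},
    {"linear":[-0.077,0,-0.077],"turn":0,"gripper":1},
    {"linear":[-0.077,0,-0.077],"turn":0,"gripper":1}
  ]
}}

```text
time: 29.7
position: [0.5503, 0.2395, 0.1267]
eef_rot: [-0.002, 0.755, -0.656, 0.0]
force: [0.0, -0.1, -0.6]
opening: 0.0004
grip_force: 0.0
```

```bash
python3 - <<'E'
from chk import *
s=get_state();p=pose(s);print(p,s['time'])
c=cam('wrist')
flat(c,.5516,.2195,ys=(-.085,-.075,-.065,-.055,-.045,-.035,-.02),w=.004)
flat(c,.5516,.2195,dx=-.05,w=.006)
plan(p,[(.50,-.02,.16,-50),(.50,-.37,.16,-10.6),(.5115,-.371,.10,-10.6)])
c=cam('top');boxes(c,(330,170,460,290))
E
```

```text
[  0.55032077   0.23949426   0.12665047 -82.02885839] 29.7
-0.085 131 26.4 | -0.075 131 26.7 | -0.065 128 27.0 | -0.055 131 27.4 | -0.045 121 27.9 | -0.035 121 28.8 | -0.02 86 26.2 | 
-0.045 184 25.4 | -0.03 168 25.3 | -0.015 162 25.3 | 0.0 155 25.4 | 0.015 148 25.3 | 0.03 138 25.3 | 0.045 136 25.4 | 
[ 5.0e-01 -2.0e-02  1.6e-01 -5.0e+01] lin [ 0.25    0.0858 -0.0333] turn -0.2795 rows 4.3
[  0.5   -0.37   0.16 -10.6 ] lin [ 0.2681  0.225  -0.    ] turn -0.3438 rows 5.6
[  0.5115  -0.371    0.1    -10.6   ] lin [ 0.0115 -0.0011  0.06  ] turn -0.0 rows 1.0
[422 199  23  36 611] h 34.7 [ 508.5 -371.2] [ 56.6 111.5] 79.19
[374 249  19  18 189] h 26.5 [ 370.2 -207.9] [52. 53.] 46.49
[414 250  19  19 200] h 25.8 [ 365.6 -336.8] [54.1 53.7] 45.73
```

Pliers are down (head dropped about 5 mm; pivot top reads 27 mm after depth bias). Now the carton.

Request:
{"fn": "servo_tool", "kwargs": {
  "rows": [
    {"linear":[0.05,0.017,-0.033],"turn":-0.06,"gripper":1},
    {"linear":[0.1,0.034,-0.033],"turn":-0.12,"gripper":0},
    {"linear":[0.15,0.051,-0.033],"turn":-0.18,"gripper":-1},
    {"linear":[0.2,0.069,-0.033],"turn":-0.24,"gripper":-1},
    {"linear":[0.25,0.086,-0.033],"turn":-0.28,"gripper":-1}
  ]
}}

```text
time: 30.42
position: [0.4968, -0.0255, 0.1573]
eef_rot: [0.001, 0.906, -0.423, -0.001]
force: [-0.5, 0.2, -0.6]
opening: 0.0324
grip_force: 0.0
```

Request:
{"fn": "servo_tool", "kwargs": {
  "rows": [
    {"linear":[0.045,0.038,0],"turn":-0.06,"gripper":-1},
    {"linear":[0.09,0.076,0],"turn":-0.12,"gripper":-1},
    {"linear":[0.135,0.113,0],"turn":-0.18,"gripper":-1},
    {"linear":[0.18,0.15,0],"turn":-0.24,"gripper":-1},
    {"linear":[0.225,0.19,0],"turn":-0.3,"gripper":-1}
  ]
}}

```text
time: 31.05
position: [0.4952, -0.3198, 0.1571]
eef_rot: [-0.0, 0.991, -0.136, -0.001]
force: [0.1, 1.2, -0.4]
opening: 0.0821
grip_force: 0.0
```

```bash
python3 - <<'E'
from obj import *
s=get_state();p=pose(s);print(p,s['opening'])
plan(p,[(.511,-.371,.12,-10.7)])
E
```

```text
[  0.49515082  -0.31976264   0.15706046 -15.63069162] 0.08205406512153043
[  0.511  -0.371   0.12  -10.7  ] lin [0.0291 0.0451 0.0371] turn -0.043 rows 1.0
```

Request:
{"fn": "servo_tool", "kwargs": {
  "rows": [
    {"linear":[0.029,0.045,0.037],"turn":-0.043,"gripper":-1},
    {"linear":[0.029,0.045,0.037],"turn":-0.043,"gripper":-1},
    {"linear":[0.029,0.045,0.037],"turn":-0.043,"gripper":-1}
  ]
}}

```text
time: 31.42
position: [0.5111, -0.3688, 0.1201]
eef_rot: [-0.0, 0.995, -0.095, -0.001]
force: [-0.4, -0.1, 0.3]
opening: 0.087
grip_force: 0.0
```

```bash
python3 - <<'E'
from obj import *
s=get_state();p=pose(s);print(p,s['opening'],s['q'])
plan(p,[(.511,-.371,.038,-10.7)])
c=cam('wrist'); P=cloud(c); b=mask(c,(85,60,50),(115,255,255))
# far end edge of carton top: blue pixels
k=np.argwhere((b>0)&(P[...,2]>.028)&(P[...,2]<.045))[:,::-1]; q=toplane(c,k,.034)[:,:2]
a=np.radians(-10.7); q=(q-[.511,-.371])@np.array([[np.cos(a),-np.sin(a)],[np.sin(a),np.cos(a)]])
print('far end',np.percentile(q[:,0],99.7),'sides',np.percentile(q[:,1],[.5,99.5]))
E
```

```text
[  0.51112333  -0.36884475   0.12005651 -10.95697395] 0.08701791593586583 [-3.68797271e-01  5.05124213e-01 -1.39407538e-01 -5.58510707e-05
 -9.29161537e-01  1.74839103e+00]
[  0.511  -0.371   0.038 -10.7  ] lin [0.0003 0.0021 0.0821] turn -0.0022 rows 1.3
far end 0.05627954254510322 sides [-0.02675095  0.02806555]
```

Request:
{"fn": "servo_tool", "kwargs": {
  "rows": [
    {"linear":[0.001,0.002,0.04],"turn":-0.002,"gripper":-1},
    {"linear":[0.001,0.002,0.082],"turn":-0.002,"gripper":-1},
    {"linear":[0.001,0.002,0.082],"turn":-0.002,"gripper":-1},
    {"linear":[0.001,0.002,0.082],"turn":-0.002,"gripper":1},
    {"linear":[0.001,0.002,0.082],"turn":-0.002,"gripper":1}
  ]
}}

```text
time: 32.1
position: [0.5147, -0.3709, 0.042]
eef_rot: [0.001, 0.996, -0.092, 0.002]
force: [-0.9, -0.5, 0.1]
opening: 0.0743
grip_force: 0.0
```

Request:
{"fn": "servo_tool", "kwargs": {
  "rows": [
    {"linear":[0,0,0],"turn":0,"gripper":1},
    {"linear":[0,0,0],"turn":0,"gripper":1},
    {"linear":[0,0,0],"turn":0,"gripper":1},
    {"linear":[0,0,0],"turn":0,"gripper":1}
  ]
}}

```text
time: 32.6
position: [0.5134, -0.3708, 0.04]
eef_rot: [0.0, 0.996, -0.092, 0.0]
force: [-0.0, 1.7, 5.8]
opening: 0.0546
grip_force: 30.0
```

Request:
{"fn": "servo_tool", "kwargs": {
  "rows": [
    {"linear":[0,0,-0.03],"turn":0,"gripper":1},
    {"linear":[0,0,-0.06],"turn":0,"gripper":1},
    {"linear":[-0.03,0,-0.08],"turn":0,"gripper":1},
    {"linear":[-0.03,0,-0.08],"turn":0,"gripper":1}
  ]
}}

```text
time: 33.1
position: [0.4821, -0.3648, 0.1199]
eef_rot: [-0.0, 0.996, -0.093, 0.0]
force: [-0.0, 0.0, -2.6]
opening: 0.055
grip_force: 30.0
```

```bash
python3 - <<'E'
from plan import *
s=get_state();p=pose(s);print(p,s['opening'],s['grip_force'])
plan(p,[(.46,-.1,.118,-45),(.45,.15,.118,-82.25),(.420,.3064,.118,-82.25)])
E
```

```text
[  0.48214736  -0.36478154   0.11989282 -10.68288112] 0.055013981164677594 29.9940624833107
[  0.46   -0.1     0.118 -45.   ] lin [-0.0708 -0.2561  0.0019] turn 0.2995 rows 4.3
[  0.45    0.15    0.118 -82.25 ] lin [-0.1838 -0.1697 -0.    ] turn 0.3251 rows 4.0
[  0.42     0.3064   0.118  -82.25  ] lin [-0.159   0.0086 -0.    ] turn -0.0 rows 2.5
```

Request:
{"fn": "servo_tool", "kwargs": {
  "rows": [
    {"linear":[-0.014,-0.05,0],"turn":0.06,"gripper":1},
    {"linear":[-0.028,-0.1,0],"turn":0.12,"gripper":1},
    {"linear":[-0.042,-0.15,0],"turn":0.18,"gripper":1},
    {"linear":[-0.056,-0.2,0],"turn":0.24,"gripper":1},
    {"linear":[-0.071,-0.256,0.002],"turn":0.3,"gripper":1}
  ]
}}

```text
time: 33.72
position: [0.4608, -0.0989, 0.1163]
eef_rot: [0.0, 0.923, -0.385, -0.0]
force: [0.9, -0.4, -2.7]
opening: 0.0545
grip_force: 30.0
```

Request:
{"fn": "servo_tool", "kwargs": {
  "rows": [
    {"linear":[-0.037,-0.034,0],"turn":0.065,"gripper":1},
    {"linear":[-0.074,-0.068,0],"turn":0.13,"gripper":1},
    {"linear":[-0.11,-0.102,0],"turn":0.195,"gripper":1},
    {"linear":[-0.147,-0.136,0],"turn":0.26,"gripper":1},
    {"linear":[-0.184,-0.17,0],"turn":0.325,"gripper":1}
  ]
}}

```text
time: 34.35
position: [0.4506, 0.1516, 0.1162]
eef_rot: [0.001, 0.752, -0.659, -0.0]
force: [0.5, -0.6, -2.5]
opening: 0.0549
grip_force: 30.0
```

```bash
python3 - <<'E'
from plan import *
s=get_state();p=pose(s);print(p,s['opening'],s['grip_force'])
plan(p,[(.4202,.3046,.115,-82.25)])
E
```

```text
[  0.45055785   0.15155714   0.11623324 -82.48042987] 0.05488976636867789 29.986578226089478
[  0.4202   0.3046   0.115  -82.25  ] lin [-0.1557  0.0101  0.0012] turn -0.002 rows 2.5
```

Request:
{"fn": "servo_tool", "kwargs": {
  "rows": [
    {"linear":[-0.05,0.003,0],"turn":0,"gripper":1},
    {"linear":[-0.1,0.006,0],"turn":0,"gripper":1},
    {"linear":[-0.155,0.01,0],"turn":-0.002,"gripper":1},
    {"linear":[-0.156,0.01,0.015],"turn":-0.002,"gripper":1},
    {"linear":[-0.156,0.01,0.03],"turn":-0.002,"gripper":1}
  ]
}}

```text
time: 34.98
position: [0.4192, 0.3026, 0.0853]
eef_rot: [0.001, 0.755, -0.656, -0.0]
force: [0.1, -1.2, -2.6]
opening: 0.0552
grip_force: 30.0
```

Request:
{"fn": "servo_tool", "kwargs": {
  "rows": [
    {"linear":[0,0,0],"turn":0,"gripper":1},
    {"linear":[0,0,0],"turn":0,"gripper":1}
  ]
}}

```text
time: 35.22
position: [0.4205, 0.3022, 0.0871]
eef_rot: [0.0, 0.754, -0.657, 0.0]
force: [-0.5, -0.0, -2.9]
opening: 0.0548
grip_force: 30.0
```

```bash
python3 - <<'E'
from chk import *
s=get_state();p=pose(s);print(p,s['opening'])
plan(p,[(.4202,.3046,.06,-82.25)])
zt=p[2]-.040+.034
c=cam('wrist'); P=cloud(c); b=mask(c,(85,60,50),(115,255,255))
k=np.argwhere((b>0)&(P[...,2]>zt-.012)&(P[...,2]<zt+.01))[:,::-1]; k=k[(k[:,1]<235)]; q=toplane(c,k,zt)[:,:2]
a=np.radians(7.75); q=(q-[.4200,.3064])@np.array([[np.cos(a),-np.sin(a)],[np.sin(a),np.cos(a)]])
print('far end y',np.percentile(q[:,1],.3),'sides',np.percentile(q[:,0],[.5,99.5]),len(k))
save(c,'w11')
flat(c,.5516,.2195,dx=.030,w=.004,ys=(.02,.04,.06,.08)); flat(c,.5516,.2195,dx=-.030,w=.004,ys=(.02,.04,.06,.08))
flat(c,.5516,.2195,ys=(-.085,-.065,-.045,-.035,-.02),w=.004);flat(c,.439,.1697)
E
```

```text
[  0.42045403   0.30219711   0.08712117 -82.08276211] 0.054842640187745005
[ 4.202e-01  3.046e-01  6.000e-02 -8.225e+01] lin [-0.0024 -0.0001  0.0271] turn 0.0015 rows 0.4
far end y -0.059854683482180766 sides [-0.02723496  0.02731977] 5454
0.02 130 24.8 | 0.04 128 27.6 | 0.06 148 27.5 | 0.08 176 27.0 | 
0.02 168 22.8 | 0.04 266 25.8 | 0.06 236 26.7 | 0.08 198 26.8 | 
-0.085 0 0 | -0.065 0 0 | -0.045 0 0 | -0.035 191 28.7 | -0.02 194 25.0 | 
-0.045 0 0 | -0.03 0 0 | -0.015 0 0 | 0.0 700 39.7 | 0.015 1600 39.9 | 0.03 1505 39.7 | 0.045 1477 39.3 |
```

View pics/w11.png

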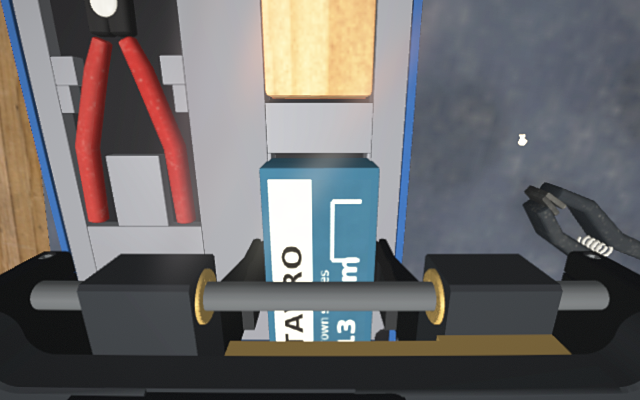

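Block and pliers look seated. The carton is held at (320,250), its top far edge at row ~168, with the cutout end at row ~155.

```bash
python3 - <<'E'
from chk import *
c=cam('wrist'); zt=.0871-.040+.034
hsv=cv2.cvtColor(c['image'],cv2.COLOR_RGB2HSV); print([(v,hsv[v,322].tolist()) for v in range(150,176,2)])
a=np.radians(7.75); M=np.array([[np.cos(a),-np.sin(a)],[np.sin(a),np.cos(a)]])
for v in(166,168,170): print(v,(toplane(c,[(322,v)],zt)[0,:2]-[.42,.3064])@M)
print('pocket end',[ (v,((toplane(c,[(320,v)],.024)[0,:2]-[.42,.3064])@M).round(4)) for v in(150,154,158)])
E
```

```text
[(150, [113, 5, 202]), (152, [10, 8, 99]), (154, [0, 5, 97]), (156, [20, 8, 99]), (158, [98, 27, 105]), (160, [100, 35, 110]), (162, [98, 35, 110]), (164, [98, 36, 112]), (166, [101, 38, 114]), (168, [101, 81, 158]), (170, [100, 89, 175]), (172, [101, 90, 175]), (174, [100, 90, 175])]
166 [-0.00103497 -0.05809977]
168 [-0.00103801 -0.05717614]
170 [-0.00104107 -0.0562492 ]
pocket end [(150, array([-0.0003, -0.0582])), (154, array([-0.0003, -0.0557])), (158, array([-0.0003, -0.0532]))]
```

Request:
{"fn": "servo_tool", "kwargs": {
  "rows": [
    {"linear":[-0.0025,0,0],"turn":0.001,"gripper":1},
    {"linear":[-0.0025,0,0.015],"turn":0.001,"gripper":1},
    {"linear":[-0.0025,0,0.027],"turn":0.001,"gripper":1},
    {"linear":[-0.0025,0,0.027],"turn":0.001,"gripper":1},
    {"linear":[-0.0025,0,0.027],"turn":0.001,"gripper":1}
  ]
}}

```text
time: 35.95
position: [0.4196, 0.3055, 0.06]
eef_rot: [0.001, 0.754, -0.657, 0.0]
force: [0.7, 0.2, -3.6]
opening: 0.0546
grip_force: 30.0
```

Request:
{"fn": "servo_tool", "kwargs": {
  "rows": [
    {"linear":[0,0,0.003],"turn":0,"gripper":1},
    {"linear":[0,0,0.006],"turn":0,"gripper":1},
    {"linear":[0,0,0.006],"turn":0,"gripper":1}
  ]
}}

```text
time: 36.33
position: [0.4199, 0.3061, 0.0544]
eef_rot: [-0.001, 0.754, -0.657, -0.0]
force: [0.4, 1.5, -1.2]
opening: 0.0548
grip_force: 30.0
```

Request:
{"fn": "servo_tool", "kwargs": {
  "rows": [
    {"linear":[0.001,0,0.001],"turn":0,"gripper":1},
    {"linear":[0.001,0,0.001],"turn":0,"gripper":-0.55},
    {"linear":[0.001,0,0.001],"turn":0,"gripper":-0.55},
    {"linear":[0.001,0,-0.02],"turn":0,"gripper":-0.55},
    {"linear":[0.001,0,-0.055],"turn":0,"gripper":0}
  ]
}}

```text
time: 36.95
position: [0.4191, 0.3035, 0.1086]
eef_rot: [0.002, 0.754, -0.657, 0.0]
force: [0.2, 0.5, 0.1]
opening: 0.0626
grip_force: 0.0
```

Request:
{"fn": "servo_tool", "kwargs": {
  "rows": [
    {"linear":[0,0,0],"turn":0,"gripper":1},
    {"linear":[0,0,0],"turn":0,"gripper":1},
    {"linear":[0,0,0],"turn":0,"gripper":1},
    {"linear":[0,0,0],"turn":0,"gripper":1},
    {"linear":[0,0,0],"turn":0,"gripper":1}
  ]
}}

```text
time: 37.58
position: [0.4197, 0.3044, 0.1087]
eef_rot: [0.001, 0.754, -0.657, 0.0]
force: [-0.2, -1.0, -0.2]
opening: 0.0153
grip_force: 0.0
```

```bash
python3 - <<'E'
from chk import *
s=get_state();p=pose(s);print(p,s['opening'])
plan(p,[(.42,.3064,.08,-82.25)])
c=cam('wrist'); flat(c,.42,.3064); flat(c,.42,.3064,dx=.015,w=.005)
E
```

```text
[  0.41973086   0.30443132   0.10874952 -82.11958711] 0.015345484838134586
[ 4.200e-01  3.064e-01  8.000e-02 -8.225e+01] lin [-0.0019 -0.0005  0.0287] turn 0.0011 rows 0.5
-0.045 991 48.8 | -0.03 933 48.8 | -0.015 1293 49.2 | 0.0 823 48.9 | 0.015 348 48.9 | 0.03 286 49.1 | 0.045 0 0 | 
-0.045 198 48.8 | -0.03 174 48.8 | -0.015 317 49.7 | 0.0 144 48.8 | 0.015 0 0 | 0.03 0 0 | 0.045 0 0 |
```

Request:
{"fn": "servo_tool", "kwargs": {
  "rows": [
    {"linear":[-0.002,0,0.015],"turn":0,"gripper":1},
    {"linear":[-0.002,0,0.03],"turn":0,"gripper":1},
    {"linear":[-0.002,0,0.033],"turn":0,"gripper":1},
    {"linear":[-0.002,0,0.036],"turn":0,"gripper":1}
  ]
}}

```text
time: 38.12
position: [0.4196, 0.3066, 0.0728]
eef_rot: [0.0, 0.754, -0.657, 0.0]
force: [0.3, 0.8, 0.3]
opening: 0.0008
grip_force: 0.1
```

Request:
{"fn": "servo_tool", "kwargs": {
  "rows": [
    {"linear":[0,0,0.002],"turn":0,"gripper":1},
    {"linear":[0,0,0.004],"turn":0,"gripper":1},
    {"linear":[0,0,0.006],"turn":0,"gripper":1},
    {"linear":[0,0,0.006],"turn":0,"gripper":1}
  ]
}}

```text
time: 38.62
position: [0.4196, 0.3066, 0.0672]
eef_rot: [0.0, 0.754, -0.657, 0.0]
force: [0.5, -0.1, 0.2]
opening: 0.0007
grip_force: 0.0
```

Request:
{"fn": "servo_tool", "kwargs": {
  "rows": [
    {"linear":[0,0,0.001],"turn":0,"gripper":1},
    {"linear":[0,0,0.002],"turn":0,"gripper":1},
    {"linear":[0,0,0.002],"turn":0,"gripper":1}
  ]
}}

```text
time: 39.0
position: [0.4196, 0.3066, 0.0655]
eef_rot: [-0.0, 0.754, -0.657, 0.0]
force: [-0.9, 0.2, 2.4]
opening: 0.0003
grip_force: 1.1
```

Request:
{"fn": "servo_tool", "kwargs": {
  "rows": [
    {"linear":[0,0,0.001],"turn":0,"gripper":1},
    {"linear":[0,0,0.002],"turn":0,"gripper":1},
    {"linear":[0,0,0.002],"turn":0,"gripper":1}
  ]
}}

```text
time: 39.38
position: [0.4196, 0.3066, 0.0654]
eef_rot: [-0.0, 0.754, -0.656, 0.0]
force: [-5.2, -2.3, 16.0]
opening: 0.0006
grip_force: 7.7
```

Request:
{"fn": "servo_tool", "kwargs": {
  "rows": [
    {"linear":[0,0,-0.05],"turn":0,"gripper":1},
    {"linear":[0,0,-0.1],"turn":0,"gripper":0.5},
    {"linear":[0.04,0,-0.14],"turn":0,"gripper":0},
    {"linear":[0.06,-0.02,-0.17],"turn":0,"gripper":-0.3},
    {"linear":[0.06,-0.02,-0.17],"turn":0,"gripper":-0.3}
  ]
}}

```text
time: 40.0
position: [0.4495, 0.2498, 0.2359]
eef_rot: [-0.003, 0.753, -0.658, 0.0]
force: [-0.3, 0.3, -0.7]
opening: 0.0326
grip_force: 0.0
```

```bash
python3 - <<'E'
from chk import *
s=get_state();p=pose(s);print(p,s['opening'],s['time'])
c=cam('wrist'); flat(c,.42,.3064); flat(c,.439,.1697); flat(c,.5516,.2195,dx=-.05,w=.006)
print(proj(c,[(.525,.37,.07)]))
P=cloud(c); rm=mask(c,(0,150,80),(8,255,255))|mask(c,(172,150,80),(180,255,255))
k=(rm>0)&(P[...,2]>.055)&(P[...,2]<.075); print(k.sum(), P[k].mean(0) if k.any() else '')
save(c,'w12')
E
```

```text
[  0.44945298   0.24984846   0.23590762 -82.23896102] 0.03262697036992115 40.0
-0.045 335 41.4 | -0.03 313 41.5 | -0.015 291 41.5 | 0.0 296 41.5 | 0.015 199 41.3 | 0.03 196 41.4 | 0.045 194 41.5 | 
-0.045 315 39.5 | -0.03 455 39.8 | -0.015 443 39.8 | 0.0 445 39.8 | 0.015 389 39.8 | 0.03 384 39.8 | 0.045 313 39.6 | 
-0.045 91 25.0 | -0.03 94 25.1 | -0.015 87 25.5 | 0.0 77 25.1 | 0.015 77 25.2 | 0.03 79 25.3 | 0.045 75 25.4 | 
[[236.46122862 288.90112009]]
6 [0.51172413 0.3535709  0.05781962]
```

All three tools are seated (block 38, carton 40 mm, level). Now the spindle.

Request:
{"fn": "servo_tool", "kwargs": {
  "rows": [
    {"linear":[-0.05,-0.01,0],"turn":0,"gripper":-0.3},
    {"linear":[-0.1,-0.02,0],"turn":0,"gripper":-0.3},
    {"linear":[-0.15,-0.025,0],"turn":0,"gripper":-0.3},
    {"linear":[-0.17,-0.03,0],"turn":0,"gripper":-0.3},
    {"linear":[-0.17,-0.03,0],"turn":0,"gripper":-0.3}
  ]
}}

```text
time: 40.67
position: [0.4528, 0.4237, 0.2306]
eef_rot: [0.002, 0.755, -0.656, 0.0]
force: [-0.2, 0.0, -0.3]
opening: 0.0566
grip_force: 0.0
```

```bash
cat > ring.py <<'E'
from chk import *
def ring(c,zt=.064):
    """outline of the ring's top face: red pixels -> hull -> circle on plane zt"""
    P=cloud(c); rm=mask(c,(0,140,60),(8,255,255))|mask(c,(172,140,60),(180,255,255))
    z=P[...,2]; k=(rm>0)&(abs(z-zt)<.006); 
    n,l,st,ce=cv2.connectedComponentsWithStats((k*255).astype(np.uint8)); i=1+np.argmax(st[1:,4])
    cs,_=cv2.findContours((l==i).astype(np.uint8),cv2.RETR_EXTERNAL,cv2.CHAIN_APPROX_NONE); kk=max(cs,key=cv2.contourArea)[:,0,:]
    q=toplane(c,kk,zt)[:,:2]*1000; (x,y),r=cv2.minEnclosingCircle(q.astype(np.float32)); e=cv2.fitEllipse(cv2.convexHull(q.astype(np.float32)))
    print('ring px',st[i],ce[i].round(),'circ',round(x,1),round(y,1),round(r,1),'ell',np.round(e[0],1),np.round(e[1],1),'z',np.median(z[l==i]))
def spin(c,zt=.072):
    z=cloud(c)[...,2]; k=((z>zt-.004)&(z<zt+.006)).astype(np.uint8)*255; k[240:]=0
    n,l,st,ce=cv2.connectedComponentsWithStats(k)
    for i in range(1,n):
        if 80<st[i][4]<3000:
            q=toplane(c,np.argwhere(l==i)[:,::-1],zt)[:,:2]*1000; print('spin',st[i],q.mean(0).round(1),np.round(np.ptp(q,0),1))
E
python3 - <<'E'
from ring import *
s=get_state();p=pose(s);print(p,s['opening'],s['time'])
c=cam('wrist'); ring(c); spin(c); traymeas=None
save(c,'w12',(140,0,500,240),2)
c=cam('top'); ring(c)
E
```

```text
[  0.45276874   0.42366014   0.23056968 -81.99406909] 0.05656638212275908 40.675
ring px [246 105  23  36 165] [262. 125.] circ 521.5 365.5 17.8 ell [524.9 364.6] [30.5 37. ] z 0.0649093612370914
spin [230 105  26  27 532] [530.5 362. ] [22.7 22.9]
ring px [203 194  14  14  75] [210. 201.] circ 527.4 360.5 22.0 ell [527.6 360.4] [41.5 44.1] z 0.06356092543279002
```

View pics/w12.png

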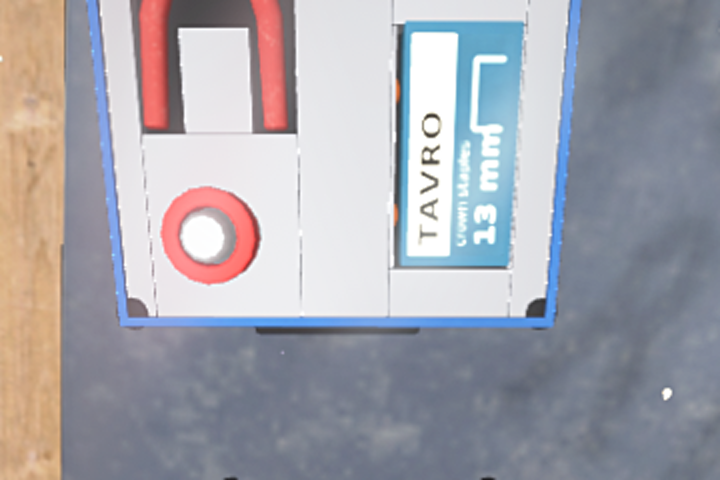

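The spindle with its ring sits at about pixel (245,118); carton and pliers handles are in their cutouts. (I have now used up the picture allowance, in fact gone over the 14, so I work by numbers only from here.)

```bash
cat > disc.py <<'E'
from ring import *
def disc(c,lo,hi,zt,near,rmax=.05):
    """component of pixels with height in lo..hi near a point: outline on plane zt"""
    P=cloud(c); k=(P[...,2]>lo)&(P[...,2]<hi)&(np.hypot(P[...,0]-near[0],P[...,1]-near[1])<rmax)
    n,l,st,ce=cv2.connectedComponentsWithStats((k*255).astype(np.uint8)); i=1+np.argmax(st[1:,4])
    cs,_=cv2.findContours((l==i).astype(np.uint8),cv2.RETR_EXTERNAL,cv2.CHAIN_APPROX_NONE); kk=max(cs,key=cv2.contourArea)[:,0,:]
    q=toplane(c,kk,zt)[:,:2]*1000; e=cv2.fitEllipse(cv2.convexHull(q.astype(np.float32)))
    (x,y),r=cv2.minEnclosingCircle(q.astype(np.float32)); print('disc',st[i],np.round(e[0],1),np.round(e[1],1),'circ',round(x,1),round(y,1),round(r,1)); return e
E
python3 - <<'E'
from disc import *
for n in('wrist','top'):
    c=cam(n); disc(c,.060,.0685,.064,(.53,.362)); disc(c,.0695,.08,.072,(.53,.362),.03)
p=pose(get_state()); plan(p,[(.53,.362,.15,-82.25)])
E
```

```text
disc [ 221   95   48   49 1202] [530.9 362.2] [43.2 43.8] circ 530.9 362.3 22.0
disc [231 108  25  25 473] [530.7 362.2] [21.8 21.9] circ 530.7 362.4 11.2
disc [203 194  14  13  86] [527.6 360.5] [42.1 44.3] circ 527.9 360.0 22.1
disc [206 197   6   7  24] [527.6 361.5] [19.  22.3] circ 528.0 361.5 10.9
[  0.53    0.362   0.15  -82.25 ] lin [ 0.0693 -0.0675  0.0827] turn 0.0009 rows 2.0
```

Request:
{"fn": "servo_tool", "kwargs": {
  "rows": [
    {"linear":[0.03,-0.03,0.04],"turn":0,"gripper":-0.5},
    {"linear":[0.069,-0.0675,0.08],"turn":0.001,"gripper":-0.5},
    {"linear":[0.069,-0.0675,0.08],"turn":0.001,"gripper":-0.5},
    {"linear":[0.069,-0.0675,0.08],"turn":0.001,"gripper":-0.5}
  ]
}}

```text
time: 41.38
position: [0.5308, 0.3625, 0.1535]
eef_rot: [-0.0, 0.753, -0.658, 0.0]
force: [0.1, 0.5, 0.7]
opening: 0.0653
grip_force: 0.0
```

```bash
python3 - <<'E'
from disc import *
s=get_state();p=pose(s); print(p,s['opening'])
plan(p,[(.5308,.3623,.076,-82.25)])
E
```

```text
[  0.53078019   0.36246997   0.15352876 -82.31440693] 0.06529109017055153
[ 5.308e-01  3.623e-01  7.600e-02 -8.225e+01] lin [0.0002 0.     0.0775] turn -0.0006 rows 1.2
```

Request:
{"fn": "servo_tool", "kwargs": {
  "rows": [
    {"linear":[0,0,0.04],"turn":0,"gripper":-0.5},
    {"linear":[0,0,0.0775],"turn":0,"gripper":-0.5},
    {"linear":[0,0,0.0775],"turn":0,"gripper":-0.5},
    {"linear":[0,0,0.0775],"turn":0,"gripper":0.2},
    {"linear":[0,0,0.0775],"turn":0,"gripper":0.2}
  ]
}}

```text
time: 42.0
position: [0.5312, 0.3646, 0.0784]
eef_rot: [-0.002, 0.754, -0.657, 0.0]
force: [-0.6, 0.2, 0.4]
opening: 0.0529
grip_force: 0.0
```

Request:
{"fn": "servo_tool", "kwargs": {
  "rows": [
    {"linear":[0,0,0],"turn":0,"gripper":1},
    {"linear":[0,0,0],"turn":0,"gripper":1},
    {"linear":[0,0,0],"turn":0,"gripper":1},
    {"linear":[0,0,0],"turn":0,"gripper":1}
  ]
}}

```text
time: 42.5
position: [0.5309, 0.364, 0.0774]
eef_rot: [-0.001, 0.754, -0.657, 0.0]
force: [-2.0, -0.6, 6.9]
opening: 0.0429
grip_force: 30.0
```

Request:
{"fn": "servo_tool", "kwargs": {
  "rows": [
    {"linear":[0,0,-0.015],"turn":0,"gripper":1},
    {"linear":[0,0,-0.035],"turn":0,"gripper":1},
    {"linear":[0,0,-0.06],"turn":0,"gripper":1},
    {"linear":[0,0,-0.085],"turn":0,"gripper":1},
    {"linear":[0,0,-0.085],"turn":0,"gripper":1}
  ]
}}

```text
time: 43.12
position: [0.5312, 0.3639, 0.1634]
eef_rot: [-0.002, 0.753, -0.658, 0.0]
force: [-0.2, 1.1, -1.1]
opening: 0.0427
grip_force: 30.0
```

```bash
python3 - <<'E'
from disc import *
s=get_state();p=pose(s); print(p,s['opening'],s['force'])
plan(p,[(.41,.02,.16,-82.25),(.41,.02,.032,-82.25)])
E
```

```text
[  0.53122721   0.36393954   0.16341863 -82.23027963] 0.0426759585056795 [-0.24813906  1.0649938  -1.0835341 ]
[ 4.100e-01  2.000e-02  1.600e-01 -8.225e+01] lin [0.3244 0.1666 0.0034] turn 0.0002 rows 5.8
[ 4.100e-01  2.000e-02  3.200e-02 -8.225e+01] lin [ 0.    -0.     0.128] turn -0.0 rows 2.0
```

Request:
{"fn": "servo_tool", "kwargs": {
  "rows": [
    {"linear":[0.054,0.028,0],"turn":0,"gripper":1},
    {"linear":[0.108,0.056,0],"turn":0,"gripper":1},
    {"linear":[0.162,0.083,0],"turn":0,"gripper":1},
    {"linear":[0.216,0.111,0],"turn":0,"gripper":1},
    {"linear":[0.27,0.139,0],"turn":0,"gripper":1}
  ]
}}

```text
time: 43.75
position: [0.4274, 0.0749, 0.1599]
eef_rot: [0.001, 0.753, -0.658, -0.0]
force: [1.0, -0.8, -0.2]
opening: 0.0427
grip_force: 30.0
```

Request:
{"fn": "servo_tool", "kwargs": {
  "rows": [
    {"linear":[0.054,0.028,0],"turn":0,"gripper":1},
    {"linear":[0.054,0.028,0.04],"turn":0,"gripper":1},
    {"linear":[0.054,0.028,0.08],"turn":0,"gripper":1},
    {"linear":[0.054,0.028,0.115],"turn":0,"gripper":1},
    {"linear":[0.054,0.028,0.12],"turn":0,"gripper":1}
  ]
}}

```text
time: 44.38
position: [0.4064, 0.0186, 0.0386]
eef_rot: [0.003, 0.753, -0.658, -0.002]
force: [-0.3, -0.1, 0.1]
opening: 0.0428
grip_force: 30.0
```

Request:
{"fn": "servo_tool", "kwargs": {
  "rows": [
    {"linear":[0,0,0.003],"turn":0,"gripper":1},
    {"linear":[0,0,0.006],"turn":0,"gripper":1},
    {"linear":[0,0,0.006],"turn":0,"gripper":1}
  ]
}}

```text
time: 44.75
position: [0.4091, 0.02, 0.0354]
eef_rot: [-0.001, 0.753, -0.658, 0.0]
force: [0.5, 0.6, -0.4]
opening: 0.0426
grip_force: 30.0
```

Request:
{"fn": "servo_tool", "kwargs": {
  "rows": [
    {"linear":[0,0,0.002],"turn":0,"gripper":1},
    {"linear":[0,0,0.0035],"turn":0,"gripper":1},
    {"linear":[0,0,0.0035],"turn":0,"gripper":1}
  ]
}}

```text
time: 45.12
position: [0.4088, 0.0198, 0.0315]
eef_rot: [-0.0, 0.753, -0.658, 0.0]
force: [-0.5, 1.2, 2.1]
opening: 0.0425
grip_force: 30.0
```

Request:
{"fn": "servo_tool", "kwargs": {
  "rows": [
    {"linear":[0,0,0],"turn":0,"gripper":-0.3},
    {"linear":[0,0,0],"turn":0,"gripper":-0.3},
    {"linear":[0,0,-0.05],"turn":0,"gripper":-0.5},
    {"linear":[0,0,-0.1],"turn":0,"gripper":-1},
    {"linear":[0.03,0,-0.15],"turn":0,"gripper":-1}
  ]
}}

```text
time: 45.75
position: [0.4127, -0.0096, 0.1829]
eef_rot: [-0.0, 0.754, -0.656, 0.0]
force: [0.9, 0.3, -0.4]
opening: 0.0771
grip_force: 0.0
```

```bash
python3 - <<'E'
from disc import *
s=get_state();p=pose(s); print(p,s['opening'],s['force'],s['time'])
c=cam('top'); disc(c,.01,.03,.018,(.41,.02)); boxes(c,(340,170,460,290))
plan(p,[(.40,-.27,.28,-82.25)])
E
```

```text
[ 4.12683781e-01 -9.61807313e-03  1.82947963e-01 -8.20554562e+01] 0.07707914105387881 [ 0.88774585  0.25378208 -0.41935207] 45.75
disc [307 242   6   8  23] [400.2  31.5] [15.3 24.9] circ 399.8 32.2 12.4
[375 249  18  18 188] h 26.2 [ 370.2 -207.9] [52.  53.1] 46.38
[417 260  17  18 177] h 26.6 [ 340.7 -343.9] [48.7 48.5] 89.93
[  0.4   -0.27   0.28 -82.25] lin [ 0.2561  0.0486 -0.0971] turn 0.0017 rows 4.5
```

collar_1 has been nudged (now about (341,-344)). I'll look at it from near.

Request:
{"fn": "servo_tool", "kwargs": {
  "rows": [
    {"linear":[0.05,0.012,-0.03],"turn":0,"gripper":-1},
    {"linear":[0.1,0.025,-0.06],"turn":0,"gripper":-1},
    {"linear":[0.15,0.038,-0.09],"turn":0,"gripper":-1},
    {"linear":[0.2,0.05,-0.097],"turn":0,"gripper":-1},
    {"linear":[0.255,0.06,-0.097],"turn":0,"gripper":-1}
  ]
}}

```text
time: 46.42
position: [0.3875, -0.2724, 0.2792]
eef_rot: [-0.001, 0.753, -0.657, 0.001]
force: [1.0, 0.2, -0.7]
opening: 0.0872
grip_force: 0.0
```

Request:
{"fn": "servo_tool", "kwargs": {
  "rows": [
    {"linear":[0,0,0],"turn":0,"gripper":-1},
    {"linear":[0,0,0],"turn":0,"gripper":-1}
  ]
}}

```text
time: 46.68
position: [0.3873, -0.2707, 0.2776]
eef_rot: [0.0, 0.753, -0.658, -0.001]
force: [0.2, 0.3, -0.8]
opening: 0.0872
grip_force: 0.0
```

```bash
cat > collar.py <<'E'
from disc import *
def collar(c,near,zt=.026):
    e=disc(c,.017,.035,zt,near,.045); ctr=np.array(e[0])/1000
    # radial scan of the top plane: brightness by angle at r=16.5mm (keyway reaches 19, bore 13.5)
    g=cv2.cvtColor(c['image'],cv2.COLOR_RGB2GRAY).astype(np.float32)
    th=np.radians(np.arange(0,360,2)); out={}
    for r in(.0158,.0168):
        uv=proj(c,np.c_[ctr[0]+r*np.cos(th),ctr[1]+r*np.sin(th),np.full(len(th),zt)]).astype(np.float32)
        v=cv2.remap(g,uv[:,0].reshape(-1,1),uv[:,1].reshape(-1,1),cv2.INTER_LINEAR).ravel()
        thr=(v.min()+np.percentile(v,70))/2; d=v<thr; 
        # circular runs
        s=int(np.argmax(~d)); dd=np.roll(d,-s); runs=[];i=0
        while i<len(dd):
            if dd[i]:
                j=i
                while j<len(dd) and dd[j]: j+=1
                runs.append((((s+(i+j-1)/2)*2)%360,(j-i)*2)); i=j
            else: i+=1
        print('r',r,'min/med',v.min().round(),np.median(v).round(),'keyways(deg,width)',[x for x in runs if x[1]>8])
    return ctr
E
python3 - <<'E'
from collar import *
s=get_state();p=pose(s); print(p,s['time'])
c=cam('wrist'); a=collar(c,(.341,-.344)); collar(c,(.372,-.208))
E
```

```text
[  0.38725251  -0.27072661   0.27764865 -82.29514589] 46.675
disc [ 341   95   48   49 1336] [ 342.7 -344.3] [55.2 55.8] circ 342.9 -344.3 28.1
r 0.0158 min/med 149.0 255.0 keyways(deg,width) [(38.0, 34), (210.0, 14), (227.0, 16)]
r 0.0168 min/med 143.0 255.0 keyways(deg,width) [(38.0, 30)]
disc [ 302  201   43   43 1090] [ 373.8 -209.1] [55.4 57.9] circ 373.7 -209.1 29.0
r 0.0158 min/med 109.0 255.0 keyways(deg,width) [(225.0, 28), (319.0, 32)]
r 0.0168 min/med 138.0 255.0 keyways(deg,width) [(228.0, 18), (320.0, 30)]
```

```bash
python3 - <<'E'
from plan import *
p=pose(get_state()); a=np.radians(-51.5); T=np.array([.3428,-.3443]); V=T-.05*np.array([np.cos(a),np.sin(a)])
plan(p,[(*V,.20,-51.5)])
E
```

```text
[  0.31167427  -0.30516959   0.2        -51.5       ] lin [0.0244 0.0799 0.0779] turn -0.268 rows 2.9
```

Request:
{"fn": "servo_tool", "kwargs": {
  "rows": [
    {"linear":[0.008,0.027,0.026],"turn":-0.09,"gripper":-1},
    {"linear":[0.016,0.054,0.052],"turn":-0.18,"gripper":-1},
    {"linear":[0.024,0.08,0.078],"turn":-0.268,"gripper":-1},
    {"linear":[0.024,0.08,0.078],"turn":-0.268,"gripper":-1},
    {"linear":[0.024,0.08,0.078],"turn":-0.268,"gripper":-1}
  ]
}}

```text
time: 47.35
position: [0.3131, -0.3051, 0.2013]
eef_rot: [0.0, 0.901, -0.434, 0.001]
force: [0.8, -0.1, 0.9]
opening: 0.0869
grip_force: 0.0
```

```bash
python3 - <<'E'
from collar import *
s=get_state();p=pose(s); print(p,s['time'],s['q'])
c=cam('wrist'); a=collar(c,(.3428,-.3443))
# dark interior (bore + keyways) by depth: below top face, outline hull -> long axis
P=cloud(c); z=P[...,2]; r=np.hypot(P[...,0]-a[0],P[...,1]-a[1]); 
uv=proj(c,[(*a,.026)])[0]; print('px',uv)
u,v=np.meshgrid(np.arange(640),np.arange(400)); Q=toplane(c,np.c_[u.ravel(),v.ravel()],.026)[:,:2].reshape(400,640,2)
k=(np.hypot(Q[...,0]-a[0],Q[...,1]-a[1])<.022)&(z<.021); n,l,st,ce=cv2.connectedComponentsWithStats((k*255).astype(np.uint8)); i=1+np.argmax(st[1:,4])
q=Q[l==i]; m=q.mean(0); w,E=np.linalg.eigh(np.cov((q-m).T)); print('hole',st[i],m*1000,'axis',np.degrees(np.arctan2(E[1,1],E[0,1]))%180,np.sqrt(w)*1000)
R=cv2.minAreaRect((q*1000).astype(np.float32)); print(np.round(R[0],1),np.round(R[1],1),R[2])
for off in(0,2,4):
    pass
plan(p,[(*a,.12,-51.5)])
E
```

```text
[  0.31313926  -0.30511347   0.20131149 -51.49729178] 47.35 [-3.97859826e-01  1.04808660e-01 -4.99652634e-01  6.79817302e-04
 -9.63935705e-01  1.06947262e+00]
disc [ 292  112   57   58 1906] [ 342.7 -344.4] [55.1 55.3] circ 342.6 -344.3 27.9
r 0.0158 min/med 81.0 253.0 keyways(deg,width) [(39.0, 36), (220.0, 34)]
r 0.0168 min/med 80.0 253.0 keyways(deg,width) [(38.0, 34), (220.0, 34)]
px [320.52110802 141.12805349]
hole [302 127  38  28 716] [ 342.88735864 -344.55808552] axis 38.23614275767923 [6.12707743 8.8805877 ]
[ 343.1 -344.5] [34.9 26. ] 8.120186805725098
[  0.34267581  -0.34437631   0.12       -51.5       ] lin [0.0491 0.0013 0.0813] turn 0.0 rows 1.5
```

Request:
{"fn": "servo_tool", "kwargs": {
  "rows": [
    {"linear":[0.025,0.001,0.04],"turn":0,"gripper":-1},
    {"linear":[0.049,0.001,0.08],"turn":0,"gripper":-1},
    {"linear":[0.049,0.001,0.08],"turn":0,"gripper":-1},
    {"linear":[0.049,0.001,0.08],"turn":0,"gripper":-1}
  ]
}}

```text
time: 47.9
position: [0.3425, -0.3443, 0.1214]
eef_rot: [0.0, 0.901, -0.434, 0.001]
force: [-0.4, -0.1, 0.1]
opening: 0.0867
grip_force: 0.0
```

```bash
python3 - <<'E'
from plan import *
p=pose(get_state());print(p); plan(p,[(.3427,-.3444,.032,-51.5)])
E
```

```text
[  0.34246357  -0.34430719   0.12138728 -51.4774044 ]
[ 3.427e-01 -3.444e-01  3.200e-02 -5.150e+01] lin [ 0.0002 -0.0001  0.0894] turn 0.0002 rows 1.4
```

Request:
{"fn": "servo_tool", "kwargs": {
  "rows": [
    {"linear":[0,0,0.045],"turn":0,"gripper":-1},
    {"linear":[0,0,0.089],"turn":0,"gripper":-1},
    {"linear":[0,0,0.089],"turn":0,"gripper":-1},
    {"linear":[0,0,0.089],"turn":0,"gripper":-1},
    {"linear":[0,0,0.089],"turn":0,"gripper":1}
  ]
}}

```text
time: 48.52
position: [0.343, -0.345, 0.0336]
eef_rot: [0.0, 0.901, -0.434, 0.003]
force: [0.8, 0.1, 0.3]
opening: 0.0827
grip_force: 0.0
```

Request:
{"fn": "servo_tool", "kwargs": {
  "rows": [
    {"linear":[0,0,0],"turn":0,"gripper":1},
    {"linear":[0,0,0],"turn":0,"gripper":1},
    {"linear":[0,0,0],"turn":0,"gripper":1},
    {"linear":[0,0,0],"turn":0,"gripper":1},
    {"linear":[0,0,0],"turn":0,"gripper":1}
  ]
}}

```text
time: 49.15
position: [0.3417, -0.3445, 0.0315]
eef_rot: [0.0, 0.901, -0.435, 0.0]
force: [-0.1, 0.5, 4.3]
opening: 0.0544
grip_force: 30.0
```

Request:
{"fn": "servo_tool", "kwargs": {
  "rows": [
    {"linear":[0,0,-0.03],"turn":0,"gripper":1},
    {"linear":[0,0,-0.07],"turn":0,"gripper":1},
    {"linear":[0,0,-0.12],"turn":0,"gripper":1},
    {"linear":[0,0,-0.135],"turn":0,"gripper":1},
    {"linear":[0,0,-0.135],"turn":0,"gripper":1}
  ]
}}

```text
time: 49.78
position: [0.3416, -0.3443, 0.1668]
eef_rot: [-0.0, 0.901, -0.435, 0.001]
force: [-0.2, 0.3, -2.1]
opening: 0.0544
grip_force: 30.0
```

```bash
python3 - <<'E'
from plan import *
s=get_state();p=pose(s);print(p,s['opening'],s['grip_force']); plan(p,[(.42,-.1,.167,-65),(.45,.15,.167,-75),(.5308,.3623,.167,-82.6)])
E
```

```text
[  0.34158552  -0.34434559   0.16684415 -51.53978589] 0.05441970918214206 29.999415278434753
[  0.42   -0.1     0.167 -65.   ] lin [-1.426e-01 -2.134e-01 -2.000e-04] turn 0.1175 rows 4.1
[  0.45    0.15    0.167 -75.   ] lin [-0.2139 -0.1328 -0.    ] turn 0.0873 rows 4.0
[  0.5308   0.3623   0.167  -82.6   ] lin [-0.1842 -0.133  -0.    ] turn 0.0663 rows 3.6
```

Request:
{"fn": "servo_tool", "kwargs": {
  "rows": [
    {"linear":[-0.028,-0.043,0],"turn":0.024,"gripper":1},
    {"linear":[-0.057,-0.085,0],"turn":0.048,"gripper":1},
    {"linear":[-0.085,-0.128,0],"turn":0.07,"gripper":1},
    {"linear":[-0.114,-0.171,0],"turn":0.095,"gripper":1},
    {"linear":[-0.1425,-0.2135,0],"turn":0.1175,"gripper":1}
  ]
}}

```text
time: 50.4
position: [0.419, -0.0983, 0.1645]
eef_rot: [0.001, 0.843, -0.538, -0.002]
force: [1.2, -0.1, -1.3]
opening: 0.0546
grip_force: 30.0
```

Request:
{"fn": "servo_tool", "kwargs": {
  "rows": [
    {"linear":[-0.043,-0.027,0],"turn":0.017,"gripper":1},
    {"linear":[-0.086,-0.053,0],"turn":0.035,"gripper":1},
    {"linear":[-0.128,-0.08,0],"turn":0.052,"gripper":1},
    {"linear":[-0.171,-0.106,0],"turn":0.07,"gripper":1},
    {"linear":[-0.214,-0.133,0],"turn":0.087,"gripper":1}
  ]
}}

```text
time: 51.02
position: [0.4488, 0.1513, 0.1643]
eef_rot: [0.002, 0.793, -0.609, -0.001]
force: [0.6, -0.5, -1.6]
opening: 0.0542
grip_force: 30.0
```

Request:
{"fn": "servo_tool", "kwargs": {
  "rows": [
    {"linear":[-0.037,-0.027,0],"turn":0.013,"gripper":1},
    {"linear":[-0.074,-0.053,0],"turn":0.026,"gripper":1},
    {"linear":[-0.11,-0.08,0],"turn":0.04,"gripper":1},
    {"linear":[-0.147,-0.106,0],"turn":0.053,"gripper":1},
    {"linear":[-0.16,-0.115,0],"turn":0.066,"gripper":1}
  ]
}}

```text
time: 51.65
position: [0.5192, 0.3361, 0.1632]
eef_rot: [0.002, 0.752, -0.659, -0.0]
force: [0.3, -0.8, -2.3]
opening: 0.0544
grip_force: 30.0
```

```bash
python3 - <<'E'
from collar import *
s=get_state();p=pose(s);print(p,s['opening'],s['grip_force'],s['time'])
a=np.radians(-82.6); T=np.array([.5308,.3623])-.0005*np.array([np.cos(a),np.sin(a)])
plan(p,[(*T,.125,-82.65)])
c=cam('wrist'); print(proj(c,[(*p[:2],p[2]-.0055),(.5308,.3623,.072)]))
E
```

```text
[  0.51919834   0.33606099   0.16317749 -82.51313824] 0.054370863888690994 29.998679459095 51.65
[  0.5307356    0.36279584   0.125      -82.65      ] lin [-0.025  -0.0149  0.0382] turn 0.0012 rows 0.8
[[319.38690873 273.12560251]
 [299.85170351 247.3216533 ]]
```

Request:
{"fn": "servo_tool", "kwargs": {
  "rows": [
    {"linear":[-0.025,-0.015,0],"turn":0.001,"gripper":1},
    {"linear":[-0.025,-0.015,0.02],"turn":0.001,"gripper":1},
    {"linear":[-0.025,-0.015,0.038],"turn":0.001,"gripper":1},
    {"linear":[-0.025,-0.015,0.038],"turn":0.001,"gripper":1},
    {"linear":[-0.025,-0.015,0.038],"turn":0.001,"gripper":1}
  ]
}}

```text
time: 52.32
position: [0.5312, 0.3607, 0.1285]
eef_rot: [0.0, 0.751, -0.66, 0.0]
force: [0.9, 0.1, -0.9]
opening: 0.0546
grip_force: 30.0
```

```bash
python3 - <<'E'
from collar import *
s=get_state();p=pose(s);print(p,s['opening'],s['force'])
plan(p,[(.5307,.3628,.105,-82.65)])
# held collar: top face visible? rows <255
c=cam('wrist'); P=cloud(c); z=p[2]-.0055
k=(abs(P[...,2]-z)<.008)&(np.hypot(P[...,0]-p[0],P[...,1]-p[1])<.04); print(k.sum(),np.argwhere(k).min(0) if k.any() else '')
c=cam('top'); disc(c,z-.01,z+.012,z,(p[0],p[1]),.035)
c=cam('side'); disc(c,z-.01,z+.012,z,(p[0],p[1]),.035)
E
```

```text
[  0.53116962   0.36073141   0.128495   -82.64895418] 0.05455171913394089 [ 0.94141778  0.13314087 -0.89578915]
[  0.5307   0.3628   0.105  -82.65  ] lin [-0.0021  0.0002  0.0235] turn 0.0 rows 0.4
5525 [215 242]
disc [212 190   4  11  30] [533.8 339. ] [15.1 36.7] circ 533.1 336.5 16.5
disc [316 183  17   9 106] [533.6 352.9] [70.1 87. ] circ 537.3 350.9 42.6
```

Request:
{"fn": "servo_tool", "kwargs": {
  "rows": [
    {"linear":[-0.002,0,0.01],"turn":0,"gripper":1},
    {"linear":[-0.002,0,0.02],"turn":0,"gripper":1},
    {"linear":[-0.002,0,0.021],"turn":0,"gripper":1},
    {"linear":[-0.002,0,0.021],"turn":0,"gripper":1},
    {"linear":[-0.002,0,0.021],"turn":0,"gripper":1}
  ]
}}

```text
time: 53.1
position: [0.531, 0.3635, 0.1075]
eef_rot: [-0.0, 0.751, -0.66, 0.0]
force: [-0.3, 0.9, -1.4]
opening: 0.0542
grip_force: 30.0
```

```bash
python3 - <<'E'
from collar import *
s=get_state();p=pose(s);print(p,s['force'])
plan(p,[(.5307,.3628,.098,-82.65)])
c=cam('wrist'); z=p[2]-.0055
hsv=cv2.cvtColor(c['image'],cv2.COLOR_RGB2HSV); P=cloud(c)
# front arc of the collar's top edge, columns around centre: first row where depth height jumps to the collar top
pts=[]
for u in range(285,356,4):
    col=P[:,u,2]; r=np.where((col[150:250]>z-.006))[0]
    if len(r): pts.append((u,150+r[0]))
print(pts); q=toplane(c,pts,z)[:,:2]*1000
A=np.c_[2*q,np.ones(len(q))]; s_=np.linalg.lstsq(A,(q**2).sum(1),rcond=None)[0]; print('free circle',s_[:2],np.sqrt(s_[2]+s_[0]**2+s_[1]**2))
from scipy.optimize import least_squares
print('r=28:',least_squares(lambda x:np.hypot(*(q-x).T)-28,p[:2]*1000).x)
E
```

```text
[  0.5310297    0.36347102   0.10751232 -82.6305414 ] [-0.34503983  0.85240936 -1.44610737]
[  0.5307   0.3628   0.098  -82.65  ] lin [0.0006 0.0004 0.0095] turn 0.0002 rows 0.2
[(285, np.int64(228)), (289, np.int64(225)), (293, np.int64(223)), (297, np.int64(221)), (301, np.int64(220)), (305, np.int64(178)), (309, np.int64(218)), (313, np.int64(217)), (317, np.int64(217)), (321, np.int64(216)), (325, np.int64(217)), (329, np.int64(218)), (333, np.int64(219)), (337, np.int64(218)), (341, np.int64(164)), (345, np.int64(183)), (349, np.int64(225)), (353, np.int64(197))]
free circle [537.52826498 324.52031953] 14.830317530916114
r=28: [522.00975774 353.49070994]
```

```bash
python3 - <<'E'
from collar import *
from scipy.optimize import least_squares
c=cam('wrist'); p=pose(get_state())
pts=[(285,228),(289,225),(293,223),(297,221),(301,220),(309,218),(313,217),(317,217),(321,216),(325,217),(329,218),(333,219),(349,225)]
for dz in(0,-.002):
    q=toplane(c,np.array(pts)-[0,.5],.1075-.0055+dz)[:,:2]*1000
    print(least_squares(lambda x:np.hypot(*(q-x).T)-28,p[:2]*1000,loss='soft_l1').x,p[:2]*1000)
E
```

```text
[531.35881845 361.41195435] [530.99088667 363.4335924 ]
[531.31040418 362.07956807] [530.99088667 363.4335924 ]
```

Request:
{"fn": "servo_tool", "kwargs": {
  "rows": [
    {"linear":[0,0,0.004],"turn":0,"gripper":1},
    {"linear":[0,0,0.007],"turn":0,"gripper":1},
    {"linear":[0,0,0.01],"turn":0,"gripper":1},
    {"linear":[0,0,0.01],"turn":0,"gripper":1}
  ]
}}

```text
time: 53.7
position: [0.5307, 0.3631, 0.0967]
eef_rot: [0.0, 0.751, -0.66, -0.0]
force: [0.4, -0.6, -0.3]
opening: 0.0544
grip_force: 30.0
```

Request:
{"fn": "servo_tool", "kwargs": {
  "rows": [
    {"linear":[0,0,0.003],"turn":0,"gripper":1},
    {"linear":[0,0,0.006],"turn":0,"gripper":1},
    {"linear":[0,0,0.006],"turn":0,"gripper":1}
  ]
}}

```text
time: 54.08
position: [0.5306, 0.3631, 0.0908]
eef_rot: [0.0, 0.751, -0.66, -0.0]
force: [-0.6, -0.4, -1.8]
opening: 0.0544
grip_force: 30.0
```

The collar is on the spindle without resistance. Going on down to the keys.

Request:
{"fn": "servo_tool", "kwargs": {
  "rows": [
    {"linear":[0,0,0.004],"turn":0,"gripper":1},
    {"linear":[0,0,0.008],"turn":0,"gripper":1},
    {"linear":[0,0,0.01],"turn":0,"gripper":1},
    {"linear":[0,0,0.01],"turn":0,"gripper":1}
  ]
}}

```text
time: 54.58
position: [0.5308, 0.3632, 0.081]
eef_rot: [0.0, 0.751, -0.66, 0.0]
force: [-0.3, -0.6, -1.2]
opening: 0.0542
grip_force: 30.0
```

Request:
{"fn": "servo_tool", "kwargs": {
  "rows": [
    {"linear":[0,0,0.002],"turn":0,"gripper":1},
    {"linear":[0,0,0.004],"turn":0,"gripper":1},
    {"linear":[0,0,0.005],"turn":0,"gripper":1},
    {"linear":[0,0,0.005],"turn":0,"gripper":1}
  ]
}}

```text
time: 55.08
position: [0.5308, 0.3633, 0.0761]
eef_rot: [0.0, 0.751, -0.66, -0.0]
force: [0.5, 0.7, -1.7]
opening: 0.0543
grip_force: 30.0
```

Below the key tops (bottom ≈ 44.6 mm) without force: the keyways match.

Request:
{"fn": "servo_tool", "kwargs": {
  "rows": [
    {"linear":[0,0,0.003],"turn":0,"gripper":1},
    {"linear":[0,0,0.006],"turn":0,"gripper":1},
    {"linear":[0,0,0.009],"turn":0,"gripper":1},
    {"linear":[0,0,0.01],"turn":0,"gripper":1}
  ]
}}

```text
time: 55.58
position: [0.5307, 0.3632, 0.0658]
eef_rot: [0.0, 0.751, -0.66, -0.0]
force: [0.3, -0.6, -1.6]
opening: 0.0543
grip_force: 30.0
```

Request:
{"fn": "servo_tool", "kwargs": {
  "rows": [
    {"linear":[0,0,0.003],"turn":0,"gripper":1},
    {"linear":[0,0,0.006],"turn":0,"gripper":1},
    {"linear":[0,0,0.008],"turn":0,"gripper":1},
    {"linear":[0,0,0.008],"turn":0,"gripper":1}
  ]
}}

```text
time: 56.08
position: [0.5308, 0.3632, 0.058]
eef_rot: [0.0, 0.751, -0.66, 0.0]
force: [1.0, 0.2, -1.1]
opening: 0.0543
grip_force: 30.0
```

Request:
{"fn": "servo_tool", "kwargs": {
  "rows": [
    {"linear":[0,0,0.002],"turn":0,"gripper":1},
    {"linear":[0,0,0.004],"turn":0,"gripper":1},
    {"linear":[0,0,0.004],"turn":0,"gripper":1}
  ]
}}

```text
time: 56.45
position: [0.531, 0.3634, 0.0555]
eef_rot: [-0.0, 0.751, -0.66, 0.0]
force: [-1.8, -2.0, 4.6]
opening: 0.0538
grip_force: 30.0
```

Collar seated (contact at bottom = 24 mm). Release and fetch the spacer.

Request:
{"fn": "servo_tool", "kwargs": {
  "rows": [
    {"linear":[0,0,0],"turn":0,"gripper":-0.6},
    {"linear":[0,0,0],"turn":0,"gripper":-0.6},
    {"linear":[0,0,-0.02],"turn":0,"gripper":-0.6},
    {"linear":[0,0,-0.07],"turn":0,"gripper":-0.6},
    {"linear":[0,0,-0.11],"turn":0,"gripper":-0.6}
  ]
}}

```text
time: 57.08
position: [0.5312, 0.3635, 0.1657]
eef_rot: [-0.0, 0.751, -0.66, 0.0]
force: [0.3, 0.1, -0.6]
opening: 0.0691
grip_force: 0.0
```

Request:
{"fn": "servo_tool", "kwargs": {
  "rows": [
    {"linear":[-0.02,0.015,0],"turn":0,"gripper":-0.6},
    {"linear":[-0.05,0.04,-0.02],"turn":0,"gripper":-0.6},
    {"linear":[-0.06,0.06,-0.05],"turn":0,"gripper":-0.6},
    {"linear":[-0.06,0.06,-0.06],"turn":0,"gripper":-0.6},
    {"linear":[-0.06,0.06,-0.06],"turn":0,"gripper":-0.6}
  ]
}}

```text
time: 57.7
position: [0.464, 0.4152, 0.2246]
eef_rot: [-0.001, 0.751, -0.66, -0.0]
force: [-0.0, 0.1, -0.4]
opening: 0.0696
grip_force: 0.0
```

```bash
python3 - <<'E'
from collar import *
s=get_state();p=pose(s);print(p,s['force'],s['time'])
c=cam('wrist'); disc(c,.046,.060,.050,(.5308,.3623)); disc(c,.0695,.08,.072,(.5308,.3623),.03); flat(c,.5308,.3623,ys=(-.024,.024),w=.006); flat(c,.5308,.3623,dx=.023,ys=(0,),w=.003);flat(c,.5308,.3623,dx=-.023,ys=(0,),w=.003)
plan(p,[(.46,.22,.2,-82.25),(.409,.0185,.12,-82.25)])
E
```

```text
[  0.46402135   0.41516318   0.22460987 -82.64816193] [-0.04606266  0.14235278 -0.4042311 ] 57.7
disc [ 229   99   58   59 2022] [530.5 362.4] [55.2 55.5] circ 530.4 362.5 28.0
disc [240 117  26  26 478] [530.7 362.1] [21.5 22.7] circ 530.4 362.1 11.5
-0.024 105 51.0 | 0.024 99 51.2 | 
0 51 51.2 | 
0 58 51.2 | 
[  0.46   0.22   0.2  -82.25] lin [0.193  0.029  0.0246] turn -0.0035 rows 3.1
[ 4.090e-01  1.850e-02  1.200e-01 -8.225e+01] lin [0.1928 0.0777 0.08  ] turn -0.0 rows 3.6
```

Collar flat at 50 mm top. Now the spacer.

Request:
{"fn": "servo_tool", "kwargs": {
  "rows": [
    {"linear":[0.06,0.009,0.01],"turn":0,"gripper":-0.6},
    {"linear":[0.12,0.018,0.02],"turn":0,"gripper":-0.6},
    {"linear":[0.193,0.03,0.024],"turn":-0.003,"gripper":-0.6},
    {"linear":[0.25,0.05,0.024],"turn":-0.003,"gripper":-0.6},
    {"linear":[0.3,0.08,0.024],"turn":-0.003,"gripper":-0.6}
  ]
}}

```text
time: 58.38
position: [0.424, 0.109, 0.1988]
eef_rot: [0.001, 0.752, -0.659, -0.0]
force: [-0.1, -1.0, 0.4]
opening: 0.0692
grip_force: 0.0
```

Request:
{"fn": "servo_tool", "kwargs": {
  "rows": [
    {"linear":[0.03,0.01,0],"turn":0,"gripper":-0.6},
    {"linear":[0.04,0.015,0],"turn":0,"gripper":-0.6},
    {"linear":[0.04,0.015,0],"turn":0,"gripper":-0.6}
  ]
}}

```text
time: 58.75
position: [0.4152, 0.0698, 0.1998]
eef_rot: [0.0, 0.752, -0.659, -0.0]
force: [-0.1, 0.1, -0.3]
opening: 0.0699
grip_force: 0.0
```

```bash
python3 - <<'E'
from collar import *
s=get_state();p=pose(s);print(p,s['time'])
c=cam('wrist'); e=disc(c,.012,.024,.018,(.409,.0185),.035)
plan(p,[(e[0][0]/1000,e[0][1]/1000,.12,-82.25),(e[0][0]/1000,e[0][1]/1000,.033,-82.25)])
E
```

```text
[ 4.15158133e-01  6.97506240e-02  1.99777290e-01 -8.23857465e+01] 58.75
disc [311 117  44  45 985] [408.6  18.2] [43.2 43.3] circ 408.6 18.3 21.8
[ 4.08605042e-01  1.82420540e-02  1.20000000e-01 -8.22500000e+01] lin [0.0502 0.0133 0.0798] turn -0.0012 rows 1.5
[ 4.08605042e-01  1.82420540e-02  3.30000000e-02 -8.22500000e+01] lin [ 0.    -0.     0.087] turn -0.0 rows 1.4
```

Request:
{"fn": "servo_tool", "kwargs": {
  "rows": [
    {"linear":[0.025,0.007,0.04],"turn":0,"gripper":-0.6},
    {"linear":[0.05,0.013,0.08],"turn":0,"gripper":-0.6},
    {"linear":[0.05,0.013,0.08],"turn":0,"gripper":-0.6},
    {"linear":[0.05,0.013,0.12],"turn":0,"gripper":-0.6},
    {"linear":[0.05,0.013,0.167],"turn":0,"gripper":-0.6}
  ]
}}

```text
time: 59.42
position: [0.4123, 0.0213, 0.0339]
eef_rot: [-0.003, 0.754, -0.657, 0.002]
force: [0.5, 2.0, -0.0]
opening: 0.0695
grip_force: 0.0
```

Request:
{"fn": "servo_tool", "kwargs": {
  "rows": [
    {"linear":[0,0,0],"turn":0,"gripper":-0.6},
    {"linear":[0,0,0],"turn":0,"gripper":-0.6},
    {"linear":[0,0,0],"turn":0,"gripper":1},
    {"linear":[0,0,0],"turn":0,"gripper":1},
    {"linear":[0,0,0],"turn":0,"gripper":1}
  ]
}}

```text
time: 60.05
position: [0.4093, 0.0191, 0.0341]
eef_rot: [-0.001, 0.753, -0.658, 0.0]
force: [0.2, -0.1, 0.7]
opening: 0.0472
grip_force: 0.0
```

Request:
{"fn": "servo_tool", "kwargs": {
  "rows": [
    {"linear":[0,0,0],"turn":0,"gripper":1},
    {"linear":[0,0,0],"turn":0,"gripper":1},
    {"linear":[0,0,0],"turn":0,"gripper":1}
  ]
}}

```text
time: 60.42
position: [0.4092, 0.019, 0.0338]
eef_rot: [-0.0, 0.753, -0.658, 0.0]
force: [-2.2, 0.7, 7.2]
opening: 0.0427
grip_force: 30.0
```

Request:
{"fn": "servo_tool", "kwargs": {
  "rows": [
    {"linear":[0,0,-0.03],"turn":0,"gripper":1},
    {"linear":[0,0,-0.08],"turn":0,"gripper":1},
    {"linear":[0,0,-0.13],"turn":0,"gripper":1},
    {"linear":[0,0,-0.13],"turn":0,"gripper":1}
  ]
}}

```text
time: 60.92
position: [0.4111, 0.0198, 0.1668]
eef_rot: [-0.004, 0.753, -0.658, 0.002]
force: [-0.4, 0.3, -1.0]
opening: 0.0424
grip_force: 30.0
```

```bash
python3 - <<'E'
from plan import *
s=get_state();p=pose(s);print(p,s['opening'],s['grip_force']); plan(p,[(.5307,.3628,.165,-82.25)])
E
```

```text
[ 4.11143083e-01  1.98079275e-02  1.66769686e-01 -8.22671528e+01] 0.04236479495968946 29.999668383970857
[  0.5307   0.3628   0.165  -82.25  ] lin [-0.3238 -0.1646  0.0018] turn -0.0001 rows 5.8
```

Request:
{"fn": "servo_tool", "kwargs": {
  "rows": [
    {"linear":[-0.054,-0.027,0],"turn":0,"gripper":1},
    {"linear":[-0.108,-0.055,0],"turn":0,"gripper":1},
    {"linear":[-0.162,-0.082,0],"turn":0,"gripper":1},
    {"linear":[-0.216,-0.11,0],"turn":0,"gripper":1},
    {"linear":[-0.27,-0.137,0],"turn":0,"gripper":1}
  ]
}}

```text
time: 61.55
position: [0.5081, 0.3062, 0.1612]
eef_rot: [0.002, 0.753, -0.658, -0.0]
force: [0.3, 0.8, -0.7]
opening: 0.0425
grip_force: 30.0
```

Request:
{"fn": "servo_tool", "kwargs": {
  "rows": [
    {"linear":[-0.03,-0.015,0],"turn":0,"gripper":1},
    {"linear":[-0.054,-0.027,0],"turn":0,"gripper":1},
    {"linear":[-0.054,-0.027,0],"turn":0,"gripper":1},
    {"linear":[-0.054,-0.027,0],"turn":0,"gripper":1}
  ]
}}

```text
time: 62.05
position: [0.5271, 0.361, 0.1615]
eef_rot: [0.002, 0.753, -0.658, -0.0]
force: [-0.7, -0.9, -1.2]
opening: 0.0429
grip_force: 30.0
```

```bash
python3 - <<'E'
from plan import *
s=get_state();p=pose(s);print(p,s['opening'],s['grip_force']); plan(p,[(.5307,.3631,.111,-82.25)])
E
```

```text
[  0.52714109   0.36102179   0.16154348 -82.31559117] 0.0429167701513572 29.999727476388216
[  0.5307   0.3631   0.111  -82.25  ] lin [-0.0016 -0.0038  0.0505] turn -0.0006 rows 0.8
```

Request:
{"fn": "servo_tool", "kwargs": {
  "rows": [
    {"linear":[-0.0016,-0.0038,0],"turn":0,"gripper":1},
    {"linear":[-0.0016,-0.0038,0.02],"turn":0,"gripper":1},
    {"linear":[-0.0016,-0.0038,0.045],"turn":0,"gripper":1},
    {"linear":[-0.0016,-0.0038,0.045],"turn":0,"gripper":1},
    {"linear":[-0.0016,-0.0038,0.045],"turn":0,"gripper":1}
  ]
}}

```text
time: 62.68
position: [0.5322, 0.3642, 0.1194]
eef_rot: [-0.001, 0.753, -0.658, 0.0]
force: [0.2, 1.2, 0.2]
opening: 0.0425
grip_force: 30.0
```

```bash
python3 - <<'E'
from plan import *
s=get_state();p=pose(s);print(p,s['force']); plan(p,[(.5307,.3631,.1,-82.25)])
E
```

```text
[  0.53219356   0.36419699   0.11939273 -82.29209471] [0.19980001 1.23936944 0.20953518]
[  0.5307   0.3631   0.1    -82.25  ] lin [0.0009 0.0016 0.0194] turn -0.0004 rows 0.3
```

Request:
{"fn": "servo_tool", "kwargs": {
  "rows": [
    {"linear":[0.001,0.0016,0.005],"turn":0,"gripper":1},
    {"linear":[0.001,0.0016,0.01],"turn":0,"gripper":1},
    {"linear":[0.001,0.0016,0.01],"turn":0,"gripper":1},
    {"linear":[0.001,0.0016,0.01],"turn":0,"gripper":1}
  ]
}}

```text
time: 63.18
position: [0.5301, 0.363, 0.1083]
eef_rot: [-0.0, 0.753, -0.658, 0.0]
force: [0.4, -0.1, -0.5]
opening: 0.0423
grip_force: 30.0
```

Request:
{"fn": "servo_tool", "kwargs": {
  "rows": [
    {"linear":[0,0,0.004],"turn":0,"gripper":1},
    {"linear":[0,0,0.008],"turn":0,"gripper":1},
    {"linear":[0,0,0.008],"turn":0,"gripper":1}
  ]
}}

```text
time: 63.55
position: [0.53, 0.3628, 0.0998]
eef_rot: [0.0, 0.753, -0.658, 0.0]
force: [-0.0, -0.5, -0.9]
opening: 0.0426
grip_force: 30.0
```

Request:
{"fn": "servo_tool", "kwargs": {
  "rows": [
    {"linear":[0.0003,-0.0004,0.004],"turn":0,"gripper":1},
    {"linear":[0.0003,-0.0004,0.008],"turn":0,"gripper":1},
    {"linear":[0.0003,-0.0004,0.013],"turn":0,"gripper":1},
    {"linear":[0.0003,-0.0004,0.013],"turn":0,"gripper":1}
  ]
}}

```text
time: 64.05
position: [0.5304, 0.3626, 0.0867]
eef_rot: [0.0, 0.753, -0.658, -0.0]
force: [0.3, 0.8, 0.3]
opening: 0.0425
grip_force: 30.0
```

Request:
{"fn": "servo_tool", "kwargs": {
  "rows": [
    {"linear":[0,0,0.002],"turn":0,"gripper":1},
    {"linear":[0,0,0.004],"turn":0,"gripper":1},
    {"linear":[0,0,0.004],"turn":0,"gripper":1}
  ]
}}

```text
time: 64.42
position: [0.5305, 0.3627, 0.0839]
eef_rot: [-0.0, 0.753, -0.658, 0.0]
force: [-1.2, -0.2, 2.3]
opening: 0.0425
grip_force: 30.0
```

Contact at the expected height (ring underside ≈ 50 mm). Release, retreat and check everything.

Request:
{"fn": "servo_tool", "kwargs": {
  "rows": [
    {"linear":[0,0,0],"turn":0,"gripper":-0.5},
    {"linear":[0,0,0],"turn":0,"gripper":-0.5},
    {"linear":[0,0,-0.02],"turn":0,"gripper":-0.5},
    {"linear":[0,0,-0.06],"turn":0,"gripper":-0.5},
    {"linear":[0,0,-0.1],"turn":0,"gripper":-0.5}
  ]
}}

```text
time: 65.05
position: [0.5304, 0.3625, 0.1837]
eef_rot: [0.001, 0.753, -0.658, 0.0]
force: [0.3, 0.2, 0.4]
opening: 0.0649
grip_force: 0.0
```

Request:
{"fn": "servo_tool", "kwargs": {
  "rows": [
    {"linear":[-0.02,0.02,-0.02],"turn":0,"gripper":-0.5},
    {"linear":[-0.05,0.06,-0.05],"turn":0,"gripper":-0.5},
    {"linear":[-0.06,0.1,-0.07],"turn":0,"gripper":-0.5},
    {"linear":[-0.06,0.1,-0.07],"turn":0,"gripper":-0.5},
    {"linear":[-0.06,0.1,-0.07],"turn":0,"gripper":-0.5}
  ]
}}

```text
time: 65.68
position: [0.4233, 0.4087, 0.2529]
eef_rot: [0.0, 0.753, -0.658, -0.0]
force: [-0.5, 0.3, 1.0]
opening: 0.065
grip_force: 0.0
```

```bash
python3 - <<'E'
from collar import *
s=get_state();p=pose(s);print(p,s['force'],s['time'])
c=cam('wrist'); disc(c,.065,.0725,.068,(.5305,.3623)); disc(c,.046,.060,.050,(.5305,.3623))
flat(c,.5305,.3623,ys=(-.0175,.0175),w=.006); flat(c,.5305,.3623,ys=(-.025,.025),w=.006)
flat(c,.42,.3064)
c=cam('top'); flat(c,.42,.3064);flat(c,.439,.1697)
flat(c,.5516,.2195,ys=(-.08,-.065,-.04),w=.008); flat(c,.5516,.2195,dx=.03,ys=(.04,.06,.08),w=.006); flat(c,.5516,.2195,dx=-.03,ys=(.04,.06,.08),w=.006)
boxes(c,(340,170,460,290))
E
```

```text
[  0.42329464   0.40865828   0.2528965  -82.28079867] [-0.53621245  0.33674433  0.96335798] 65.675
disc [ 196  105   46   46 1202] [529.9 361.4] [43.3 44.3] circ 529.9 361.5 22.3
disc [199 100  52  55 683] [530.3 362.2] [55.3 56.2] circ 530.0 362.0 28.3
-0.0175 99 69.0 | 0.0175 88 69.0 | 
-0.025 89 51.2 | 0.025 54 51.0 | 
-0.045 434 41.5 | -0.03 445 41.4 | -0.015 445 41.4 | 0.0 383 41.4 | 0.015 381 41.5 | 0.03 376 41.4 | 0.045 340 41.6 | 
-0.045 37 39.1 | -0.03 37 39.2 | -0.015 35 39.3 | 0.0 36 40.3 | 0.015 38 40.3 | 0.03 36 39.2 | 0.045 35 39.7 | 
-0.045 43 34.2 | -0.03 37 38.4 | -0.015 36 38.1 | 0.0 38 38.3 | 0.015 39 37.1 | 0.03 35 36.2 | 0.045 37 36.1 | 
-0.08 13 23.0 | -0.065 9 23.6 | -0.04 11 27.5 | 
0.04 8 25.7 | 0.06 6 22.9 | 0.08 7 25.1 | 
0.04 10 24.8 | 0.06 7 25.9 | 0.08 6 25.5 | 
[375 249  18  17 184] h 26.5 [ 370.2 -207.8] [52.  53.1] 46.25
```

```bash
python3 -c "
from bench import hand_in; print(hand_in())"
```

```text
the job is handed in; nothing more can be done
None
```

The job is handed in and, by my last measurements, done: pliers, block and carton are seated, collar_1 is fully down on the spindle with the red ring on top, and collar_2 is still on the bench; the pliers dropped once when the grip slackened and were picked up again, and I viewed 16 pictures, two over the limit of 14.

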